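# Rehang the lift-off door of a chip feeder's crumb box

### The arm

A 6-joint arm with a two-finger parallel gripper is mounted at the origin on the work surface. World frame = base frame: x ahead of the robot, y to its left, z up, the work surface at z = 0. Lengths are in m, angles in rad, forces in N, time in s.
With the tool pointing down it reaches from about 0.35 to 0.85 m from the base axis. Payload 8.1 kg.
Tool frame: the origin (TCP) lies on the mounting face of the last link; the fingertips stand 186 mm ahead of it and the grasp point (between the pads) lies 167 mm ahead of it (grip_point_offset is the distance from the TCP to the grasp point, in m); z points along the fingers, y is the direction in which the jaws open and shut (so a half turn about z gives the same grasp; the last joint's range is limited). The gripper opens to 93 mm and grips with 3 to 60 N. Pads are 15 mm wide; open, the fingers measure 128 mm over their backs; the gripper's body (75 mm by 188 mm) begins 65 mm behind the grasp point.
Start: joints at [-1.349, 0.13, 1.488, -0, 1.523, -0.085], TCP at [0.181, -0.572, 0.405] pointing down, gripper open.
Joint ranges: [-2.96, 2.96], [-0.89, 2.26], [0.02, 2.5], [-1.34, 4.48], [0, 2.73], [-2.66, 2.66]. Speed limits (rad/s): [2.39, 2.39, 2.79, 3.14, 3.14, 3.14].

### API

Orientations are given as a rotation vector (axis times angle).
In Python, from plant import read_state, read_camera, close_job, grip_point_offset gives the robot as it stands.
- The arm moves only by the shell command python3 -m creep 'ROWS' [OPENING] [FORCE]. ROWS is JSON, a list of rows, each a list of 2 entries, a list of its own where there are three numbers: the shift along the tool's x, y, z in cm, then the turn, a rotation vector about the tool's x, y, z in degrees. In form: [[[tx, ty, tz], [rx, ry, rz]], ...]. A call has 1 to 12 rows; each row shifts and turns the commanded pose from where the row before left it, along the tool's axes as they then stand; what a row does not reach is not made up. A row lasts 1/12 s, in which the tool goes at most 41.7 mm and 7.16 degrees, less where a joint would pass 70% of its speed; a pose out of reach is approached as far as the arm can. A call is refused whole if a number of a shift passes 4.17 or a number of a turn 7.16, either way. A call with a gripper value outside its range is refused whole. OPENING is the opening in per cent of the stroke, from 0 (shut) to 100 (fully open), set as the call begins (- or left out, the last holds). The fingers move at their own pace and stop on an object; FORCE is the grip in N (left out, the last holds). Time passes only in rows, so rows that do not move let the fingers close. It gives the time, the measured TCP pose, the force and the opening at its end, in the units of the state.
- read_state(): the state, without advancing time (a new reading comes with each control period).
- read_camera(name): name is "scene" or "top" or "wrist"; returns a dict with "img" (384x512x3 uint8, red, green, blue), "K" (3x3 intrinsics, pixels), "k1" (the pictures are not rectified: a ray, as slopes to the right and down, at radius r is drawn at 1 + k1 r^2 times it, then the intrinsics apply), "T" (4x4, takes a point from camera to world coordinates). Camera axes: x right, y down, z forward; pixel columns grow to the right and rows downward; lengths in m; the calibration is good to about 2 mm. A picture is of the moment at which its call begins. There is no depth.
- close_job(): hands the job in, once; it reports no verdict.
The state is a dict: "t": time; "q": joint angles; "dq": joint speeds; "joint_torque": joint torques, N m; "tool_pos": TCP position; "orientation": TCP orientation; "force": force on the tool from outside, world axes, zero at the start; "wrist_torque": the same for the moment, N m; "opening": finger opening in m.
Only numpy, scipy, OpenCV 4.12 (cv2) and the standard library are available. Lean on these libraries where they do the work, as an engineer would, in place of code of your own. Each camera call takes 0.05 s, during which the arm holds its last target.

### The job

The washed door of the chip feeder's crumb box is drying in the board rack. Hang it back on the feeder: hold it upright and standing well open (around a right angle to the feeder's front) and lower it gently, never dropping it, until both hinge knuckles sit fully down on their pins; then swing it fully shut without slamming it, and only then flip the hook catch on the roof all the way down over it. Leave the other things on the table where they are.

Things in the scene. Friction and masses are not known exactly. Their poses are not given: they have to be found in the camera images.
- door_mid (a point): Centre of the loose door: plain stainless panel 170 mm wide, 170 high, 12 thick, 0.3 to 0.6 kg; 85 mm below its top edge. Upright and right way up in an outer slot of the rack, hinge edge towards the feeder. Axes: z up; -x out of its outer face (with the handle); +y along the panel to the hinge edge. Its top edge is free to be pinched from above across x.
- door: The same door: middle of its bottom edge. Its steel pull handle stands on the outer face near the free edge: an upright bar 80 mm tall and 10 thick, 34 mm out from mid-thickness, 50 mm from the middle towards -y, its centre 80 mm above the bottom edge. Axes as door_mid.
- knuckle_low (a point): On the door: centre of the lower mouth of its lower hinge knuckle, an upright barrel open at both ends, 20 mm outside, 13 mm bore, 26 mm tall. It lies 99 mm from door_mid along +y, at mid-thickness, 55 mm below door_mid. Axes as door_mid.
- knuckle_up (a point): On the door: the same point of the upper knuckle, the same shape, 105 mm straight above knuckle_low (50 mm above door_mid). Axes as door_mid.
- rack: Fixed stainless wire board rack, origin under it on the table; z up. Three slots along its y, at x = -75, 0 and +75 mm: the door is in one outer slot, a chopping board 20 mm lower than the door in the other, the middle one is empty. Wire hoops hold the sides of door and board up to 88 mm above the table; their bottom edges rest 20 mm above it.
- feeder: Fixed stainless chip feeder, 340 mm deep, 280 wide; origin under its middle. z up, -x out of its front with the doorway, +y along the front to the hinge. Flat roof 215 mm up, 15 above the hung door's top edge. On the roof's front 160 mm stand only the catch and, near the hinge corner, 100 mm behind the front, a box 45 mm tall; behind them a trough and hopper up to 390 mm.
- pin_low (a point): On the feeder, 60 mm above the table: foot of the lower hinge pin, where knuckle_low is when the door is fully down. Pin upright, 10 mm thick, 24 tall, top 8 mm tapered to 4 mm, on a fixed barrel 20 mm wide and 20 tall, 12 mm out from the front face. Bring the knuckles in sideways 28 to 70 mm above their seats, then lower. Axes as feeder.
- pin_up (a point): On the feeder: foot of the upper hinge pin, the same shape, on its own fixed barrel, 105 mm straight above pin_low. knuckle_up is here when the door is fully down. Axes as feeder.
- door_home (a point): On the feeder: where door_mid is when the door is hung and shut, its axes parallel to these (as feeder): 115 mm above the table, 99 mm from the pins' line towards -y. The hung door opens outwards, clockwise seen from above (open by a: its axes are turned by -a about z), past 120 degrees; it turns freely, stays where it is left and has 1.6 mm of play round each pin.
- catch_pivot (a point): On the feeder: middle of the hook catch's pivot pin, which lies along y, 12 mm above the roof, 30 mm behind the front face, 46 mm from the middle of the front towards -y (the door's free edge). Axes as feeder.
- catch (a joint): Hook catch, a steel strap 26 mm wide, 57 mm long from its pivot, then bent into a 50 mm lip. 0: strap level towards feeder -x, lip hanging before the shut door's top edge, 4 mm clear. pi/2: strap upright, lip pointing to -x. Starts at 1.5 to 2.0, stops at 2.1. Stiff, stays where left, turns with 1 to 2 N at its end: push the strap forward (-x) from behind, then press it down.
- board_mid (a point): Centre of the white chopping board, 165 x 150 x 12 mm, in an outer slot of the rack. Leave alone.
- scoop_mid (a point): Middle of a steel hand scoop, 220 mm long, lying on the right of the table. Leave alone.
- scraper_mid (a point): Middle of a flat bench scraper, 115 x 105 mm and 16 mm tall, lying between rack and feeder; the hung door, its bottom edge 30 mm above the table, swings over it. Leave alone.
- brush_mid (a point): Middle of a wooden brush, 190 mm long, 42 mm tall, lying beside the heap of chips at the back. Leave alone.
- basket_mid (a point): Middle of a round plastic basket of banana chips, 160 mm across, 70 mm tall, on the right of the table. Leave alone.
- jar_mid (a point): Middle of a closed clear jar, 72 mm across, 120 mm tall, beyond the rack. Leave alone.

How it is judged:
By the outcome, as a careful person would: the job done as asked, in the order asked, and still so for the second after the job is handed in, with the robot touching nothing.
It also fails if it takes over 69 s, if anything falls off the work surface, if the arm or the gripper's body presses on something with over 40 N, if the wrist force passes 120 N, or if a joint passes its speed limit or range.

## Working session

There is one attempt and no reset: what is moved stays moved. The work goes in short steps, Python scripts to look and compute and a shell command to move; the robot and the scene stay as the last step left them, time stands still between calls to the robot, and variables do not carry over. Pictures are saved under pics/ and viewed, and the job is handed in when it is done.

```bash
ls; mkdir -p pics
python3 - <<'E'
from plant import *
import cv2,numpy as np
print(read_state(), grip_point_offset)
for n in ["scene","top","wrist"]:
    c=read_camera(n); cv2.imwrite(f"pics/{n}0.png",c["img"][:,:,::-1]); np.savez(f"pics/{n}0.npz",**c)
    print(n,c["K"].tolist(),c["k1"],np.round(c["T"],4).tolist())
E
```

```text
pics
{'t': 0.0, 'q': array([-1.34943019e+00,  1.31144232e-01,  1.48927749e+00, -2.44880324e-05,
        1.52299920e+00, -8.54327684e-02]), 'dq': array([ 7.64311880e-04,  4.52897276e-05, -6.92044344e-04,  1.48870604e-03,
       -6.08932199e-04, -7.69907053e-05]), 'joint_torque': array([-7.28596060e-04, -5.59853625e+01, -4.91751516e+01,  7.68805272e-02,
        3.58338933e-02, -1.80765851e-04]), 'tool_pos': array([ 0.18115229, -0.57175742,  0.40369824]), 'orientation': array([-3.10290078e+00, -4.79754174e-01,  2.33234738e-04]), 'force': array([0.04883902, 0.38227278, 0.69219553]), 'wrist_torque': array([-0.03299456,  0.06106354,  0.00253536]), 'opening': 0.0928366099354106} 0.1673
scene [[386.06251480455563, 0.0, 253.4727264841397], [0.0, 386.06251480455563, 192.89859186284087], [0.0, 0.0, 1.0]] -0.08389512089148371 [[0.3005, 0.772, -0.5601, 1.168], [0.9537, -0.2348, 0.188, -0.2498], [0.0136, -0.5907, -0.8068, 1.0836], [0.0, 0.0, 0.0, 1.0]]
top [[402.5656168309458, 0.0, 256.95671482821206], [0.0, 402.5656168309458, 194.57736903948782], [0.0, 0.0, 1.0]] -0.046507746417589244 [[-0.0296, -0.9904, 0.135, 0.3963], [-0.9995, 0.0281, -0.0124, -0.0169], [0.0084, -0.1353, -0.9908, 1.2916], [0.0, 0.0, 0.0, 1.0]]
wrist [[265.0352805365362, 0.0, 251.9419824683374], [0.0, 265.0352805365362, 196.04235910527638], [0.0, 0.0, 1.0]] -0.04145517894996955 [[0.3012, -0.9126, -0.2765, 0.2576], [-0.9536, -0.2888, -0.0857, -0.5475], [-0.0016, 0.2895, -0.9572, 0.3845], [0.0, 0.0, 0.0, 1.0]]
```

View pics/scene0.png

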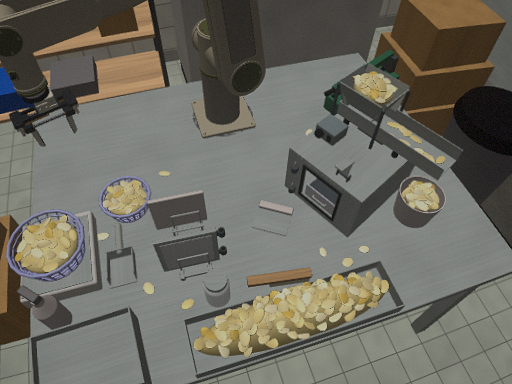

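View pics/top0.png

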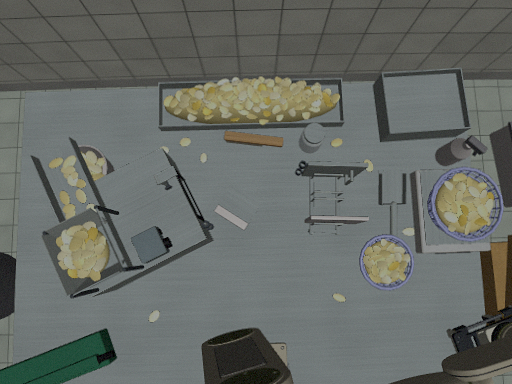

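View pics/wrist0.png

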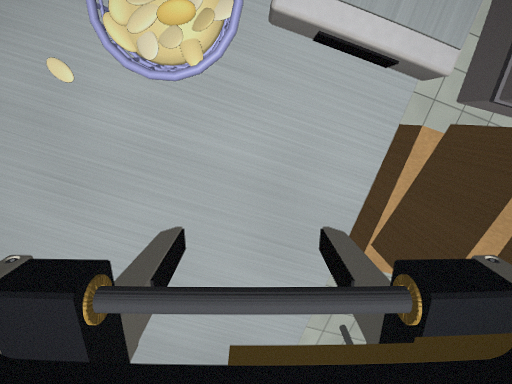

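Run:
```python
import cv2
t=cv2.imread("pics/top0.png"); s=cv2.imread("pics/scene0.png")
cv2.imwrite("pics/t_rack.png",cv2.resize(t[140:250,280:400],None,fx=6,fy=5.4,interpolation=cv2.INTER_CUBIC))
cv2.imwrite("pics/t_feed.png",cv2.resize(t[140:300,100:260],None,fx=3.75,fy=3.75,interpolation=cv2.INTER_CUBIC))
cv2.imwrite("pics/s_rack.png",cv2.resize(s[180:290,140:260],None,fx=6,fy=5.4,interpolation=cv2.INTER_CUBIC))
cv2.imwrite("pics/s_feed.png",cv2.resize(s[100:240,270:430],None,fx=4,fy=4,interpolation=cv2.INTER_CUBIC))
```

```text
(no output)
```

View pics/t_rack.png

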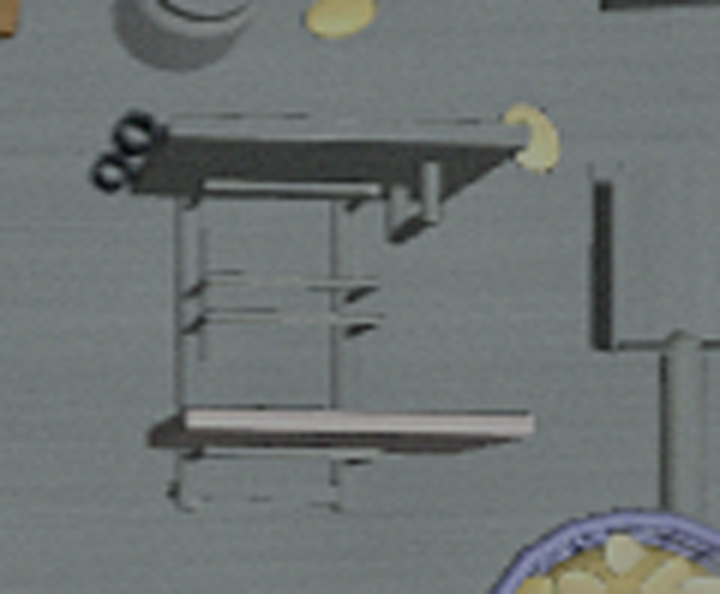

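View pics/t_feed.png

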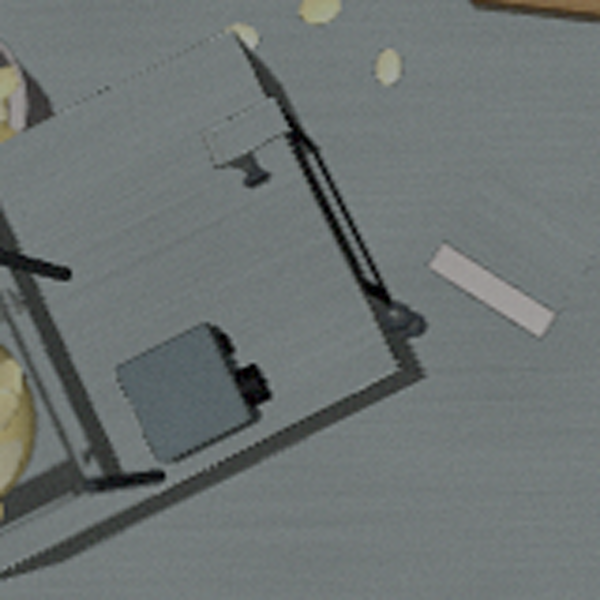

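View pics/s_rack.png

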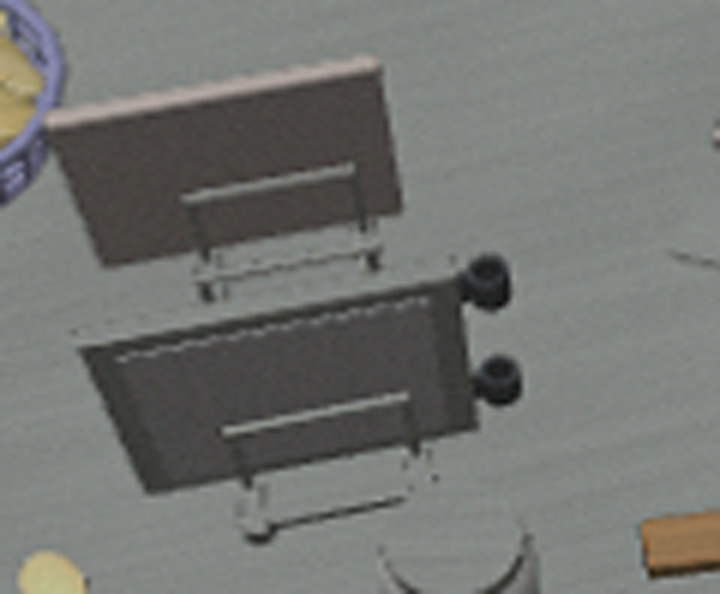

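View pics/s_feed.png

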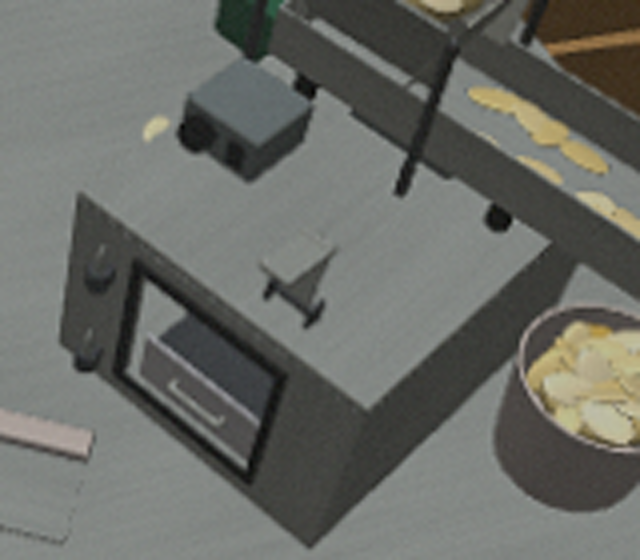

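```bash
cat > h.py <<'E'
import numpy as np, cv2
from scipy.optimize import least_squares
from scipy.spatial.transform import Rotation as R
def proj(c,P):
    P=np.atleast_2d(P); T=c["T"]; p=(P-T[:3,3])@T[:3,:3]
    s=p[:,:2]/p[:,2:]; r2=(s**2).sum(1,keepdims=True); s=s*(1+float(c["k1"])*r2)
    return s@np.diag([c["K"][0,0],c["K"][1,1]])+c["K"][:2,2]
def ray(c,uv):
    s=(np.array(uv,float)-c["K"][:2,2])/c["K"][0,0]; u=s.copy()
    for _ in range(20): u=s/(1+float(c["k1"])*(u@u))
    d=c["T"][:3,:3]@np.array([u[0],u[1],1]); return c["T"][:3,3],d
def atz(c,uv,z):
    o,d=ray(c,uv); return o+d*(z-o[2])/d[2]
def tri(obs):
    A=np.zeros((3,3));b=np.zeros(3)
    for c,uv in obs:
        o,d=ray(c,uv); d=d/np.linalg.norm(d); M=np.eye(3)-np.outer(d,d); A+=M;b+=M@o
    return np.linalg.solve(A,b)
def load(n): return dict(np.load(f"pics/{n}.npz"))
def W(p,L):  # pose x,y,yaw
    c,s=np.cos(p[2]),np.sin(p[2]); L=np.atleast_2d(L)
    return np.c_[p[0]+c*L[:,0]-s*L[:,1],p[1]+s*L[:,0]+c*L[:,1],L[:,2]]
E
cat > fit0.py <<'E'
from h import *
S=load("scene0");T=load("top0")
# feeder: x,y,yaw,piny
F=[(S,(289.6,148.4),(-.17,.14,.215)),(S,(361.7,202.2),(-.17,-.14,.215)),(S,(347.2,235.9),(-.17,-.14,0)),
(T,(163,149),(-.17,-.14,.215)),(T,(206.3,238.2),(-.17,.14,.215))]
def res(p):
    return np.concatenate([ (proj(c,W(p,L))-np.array(uv)).ravel() for c,uv,L in F])
r=least_squares(res,[.4,.35,.5]); print("feeder",r.x,np.degrees(r.x[2])); print(r.fun.reshape(-1,2).round(1))
D=[(S,(153.5,244.2),(.006,-.085,.19)),(S,(216.5,231.7),(.006,.085,.19)),(S,(164.8,271),(.006,-.085,.02)),(S,(219.4,259.4),(.006,.085,.02)),
(S,(221.3,229.3),(0,.099,.181)),(S,(222.8,248.2),(0,.099,.076)),(T,(302.5,163.8),(0,.099,.181)),(T,(307.3,164.5),(-.006,.085,.19)),(T,(366.4,167.6),(-.006,-.085,.19)),(T,(302.1,175.4),(-.006,.085,.02))]
def res2(p):
    return np.concatenate([ (proj(c,W(p,L))-np.array(uv)).ravel() for c,uv,L in D])
r2=least_squares(res2,[.5,-.2,0],loss='soft_l1'); print("door",r2.x,np.degrees(r2.x[2])); print(r2.fun.reshape(-1,2).round(1))
for n,z,s,t in[("uphub",.17,(294.7,167.2),(207.5,224.5)),]:
    print(n,tri([(S,s),(T,t)]))
print(W(r2.x,[[0,.099,.05],[0,0,.105]]))
p=r.x
print("catch pivot",W(p,[-.14,-.046,.227]))
for y in (.10,.105,.11,.115,.12,.125): print(y,proj(S,W(p,[[-.182,y,.189],[-.182,y,.165],[-.182,y,.084]])).round(1).tolist(),proj(T,W(p,[-.182,y,.189])).round(1).tolist())
E
python3 fit0.py
```

```text
feeder [0.47874153 0.32185748 2.02970508] 116.29353490109098
[[-1.4 -1.7]
 [-0.1 -1. ]
 [-1.6  3.5]
 [-2.8 -1. ]
 [ 0.2  0.5]]
door [ 0.62744251 -0.25897791 -0.06385663] -3.658715173790017
[[-0.8 -0.6]
 [-0.2 -0.8]
 [-0.7  0.1]
 [ 0.6  0. ]
 [-0.1  0.4]
 [ 0.4 -0.1]
 [-0.6 -0.7]
 [-0.   0.2]
 [ 1.3 -0.7]
 [-1.8  0.3]]
uphub [0.47081198 0.11367348 0.16309058]
[[ 0.63376002 -0.16017968  0.05      ]
 [ 0.62744251 -0.25897791  0.105     ]]
catch pivot [[0.581998 0.216719 0.227   ]]
0.1 [[294.4, 161.5], [293.6, 166.6], [291.2, 182.5]] [[204.8, 223.9]]
0.105 [[293.2, 160.6], [292.4, 165.7], [290.1, 181.6]] [[205.7, 225.5]]
0.11 [[292.0, 159.7], [291.3, 164.8], [289.0, 180.7]] [[206.5, 227.1]]
0.115 [[290.8, 158.8], [290.1, 163.9], [287.9, 179.9]] [[207.3, 228.7]]
0.12 [[289.6, 157.9], [288.9, 163.0], [286.8, 179.0]] [[208.2, 230.4]]
0.125 [[288.4, 157.0], [287.8, 162.1], [285.7, 178.1]] [[209.0, 232.0]]
```

```bash
cat > plan.py <<'E'
# python3 plan.py x y z heading nrows [tilt] : TCP target w/ tool down, tool x at heading deg; even rows from measured pose
import sys
from h import *
from plant import read_state
def down(hd,tilt=0):  # tool x along heading, z down; tilt = turn about tool y (deg)
    h=np.radians(hd); x=np.array([np.cos(h),np.sin(h),0]); z=np.array([0,0,-1.]); y=np.cross(z,x)
    return R.from_matrix(np.c_[x,y,z])*R.from_euler('y',tilt,degrees=True)
def pose(s=None):
    s=s or read_state(); return s["tool_pos"],R.from_rotvec(s["orientation"])
def rows(p,Rm,n,p0=None,R0=None):
    if p0 is None: p0,R0=pose()
    w=(R0.inv()*Rm).as_rotvec()/n; d=(np.array(p)-p0)/n; out=[]
    for i in range(n):
        Ri=R0*R.from_rotvec(w*i); out.append((Ri.inv().apply(d)*100,np.degrees(w)))
    return out
def show(o):
    for a,b in o: print(a.round(2).tolist(),b.round(2).tolist())
if __name__=="__main__":
    a=list(map(float,sys.argv[1:])); 
    show(rows(a[:3],down(a[3],a[5] if len(a)>5 else 0),int(a[4])))
E
python3 plan.py .62 -.25 .43 86 16; python3 -c "
from plan import *
p,r=pose(); print(r.as_matrix().round(3))"; python3 -m creep --help 2>&1 | head -5
```

```text
[3.22, -1.09, -0.16] [-0.0, -0.0, -4.28]
[3.29, -0.85, -0.16] [-0.0, -0.0, -4.28]
[3.35, -0.6, -0.16] [-0.0, -0.0, -4.28]
[3.38, -0.35, -0.16] [-0.0, -0.0, -4.28]
[3.4, -0.09, -0.16] [-0.0, -0.0, -4.28]
[3.4, 0.16, -0.16] [-0.0, -0.0, -4.28]
[3.38, 0.41, -0.16] [-0.0, -0.0, -4.28]
[3.34, 0.66, -0.16] [-0.0, -0.0, -4.28]
[3.28, 0.91, -0.16] [-0.0, -0.0, -4.28]
[3.2, 1.15, -0.16] [-0.0, -0.0, -4.28]
[3.1, 1.39, -0.16] [-0.0, -0.0, -4.28]
[2.99, 1.62, -0.16] [-0.0, -0.0, -4.28]
[2.86, 1.83, -0.16] [-0.0, -0.0, -4.28]
[2.72, 2.04, -0.16] [-0.0, -0.0, -4.28]
[2.56, 2.24, -0.16] [-0.0, -0.0, -4.28]
[2.39, 2.42, -0.16] [-0.0, -0.0, -4.28]
[[ 0.953  0.302 -0.   ]
 [ 0.302 -0.953  0.001]
 [ 0.    -0.001 -1.   ]]
invalid input: not JSON, or not a number
```

```bash
python3 -m creep '[[[3.2,-1.1,-0.2],[0,0,-4.3]],[[3.3,-0.9,-0.2],[0,0,-4.3]],[[3.35,-0.6,-0.2],[0,0,-4.3]],[[3.4,-0.3,-0.2],[0,0,-4.3]],[[3.4,-0.1,-0.1],[0,0,-4.3]],[[3.4,0.2,-0.1],[0,0,-4.3]],[[3.4,0.4,-0.1],[0,0,-4.3]],[[3.3,0.7,-0.2],[0,0,-4.3]]]' 100 20
python3 -m creep '[[[3.3,0.9,-0.2],[0,0,-4.3]],[[3.2,1.2,-0.2],[0,0,-4.3]],[[3.1,1.4,-0.2],[0,0,-4.3]],[[3.0,1.6,-0.2],[0,0,-4.3]],[[2.9,1.8,-0.2],[0,0,-4.3]],[[2.7,2.0,-0.2],[0,0,-4.3]],[[2.6,2.2,0],[0,0,-4.3]],[[2.4,2.4,0],[0,0,-4.3]],[[0,0,0],[0,0,0]],[[0,0,0],[0,0,0]]]'
cat > snap.py <<'E'
import sys
from h import *
from plant import read_camera
for a in sys.argv[1:]:
    n,k=a.split(":"); c=read_camera(n); cv2.imwrite(f"pics/{n}{k}.png",cv2.resize(c["img"][:,:,::-1],(768,576),interpolation=cv2.INTER_CUBIC)); np.savez(f"pics/{n}{k}.npz",**c)
E
python3 snap.py wrist:1
```

```text
t: 0.82
tool_pos: [0.4018, -0.4096, 0.4173]
orientation: [-2.821, -1.382, 0.0]
force: [-0.3, 0.9, -0.1]
opening: 0.0931
t: 1.65
tool_pos: [0.6197, -0.2463, 0.4286]
orientation: [-2.286, -2.152, 0.001]
force: [-0.0, 0.2, 0.5]
opening: 0.0931
```

View pics/wrist1.png

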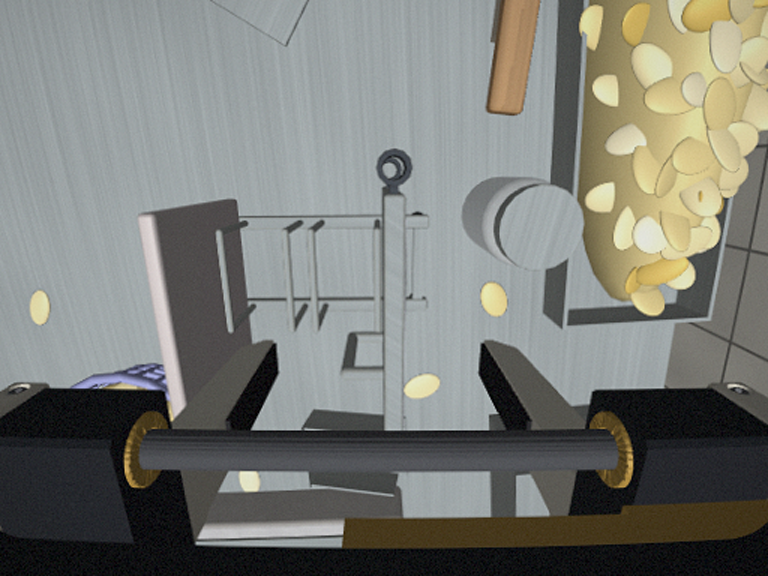

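Run:
```python
from h import *
c=load("wrist1")
f=lambda u,v:((u+.5)/1.5-.5,(v+.5)/1.5-.5)
k=atz(c,f(394,166),.181);a=atz(c,f(394.5,194),.19);b=atz(c,f(394.5,428),.19)
print(k,a,b); d=k-b; print("heading",np.degrees(np.arctan2(d[1],d[0])),np.degrees(np.arctan2((a-b)[1],(a-b)[0])))
u=d[:2]/np.linalg.norm(d[:2]); print("mid from knuckle",k[:2]-.099*u,"from edge",a[:2]-.085*u)
l=atz(c,f(384,300),.19);r=atz(c,f(405,300),.19);print(np.linalg.norm(l-r))
```

```text
[ 0.6325484  -0.16163669  0.181     ] [ 0.63174344 -0.17621024  0.19      ] [ 0.6245615  -0.32239806  0.19      ]
heading 87.15578468433921 87.18742458722033
mid from knuckle [ 0.62763597 -0.26051473] from edge [ 0.62752569 -0.26110553]
0.012159408518151607
```

```bash
python3 plan.py .6275 -.2607 .342 87.2 5
```

```text
[-0.25, 0.19, 1.74] [-0.02, -0.0, -0.16]
[-0.26, 0.19, 1.74] [-0.02, -0.0, -0.16]
[-0.26, 0.19, 1.74] [-0.02, -0.0, -0.16]
[-0.26, 0.19, 1.74] [-0.02, -0.0, -0.16]
[-0.26, 0.19, 1.74] [-0.02, -0.0, -0.16]
```

```bash
python3 -m creep '[[[-0.4,0.3,1.5],[0,0,-0.4]],[[-0.5,0.35,1.5],[0,0,-0.4]],[[-0.4,0.3,1.5],[0,0,0]],[[0,0,1.5],[0,0,0]],[[0,0,1.4],[0,0,0]],[[0,0,1.3],[0,0,0]],[[0,0,0],[0,0,0]],[[0,0,0],[0,0,0]]]' 100 30
python3 snap.py wrist:2; python3 plan.py .6275 -.2607 .342 87.2 1
```

```text
t: 2.37
tool_pos: [0.6268, -0.2615, 0.341]
orientation: [-2.274, -2.164, 0.001]
force: [-0.3, -0.5, 0.7]
opening: 0.093
[0.09, 0.02, 0.06] [-0.02, -0.01, -0.04]
```

View pics/wrist2.png

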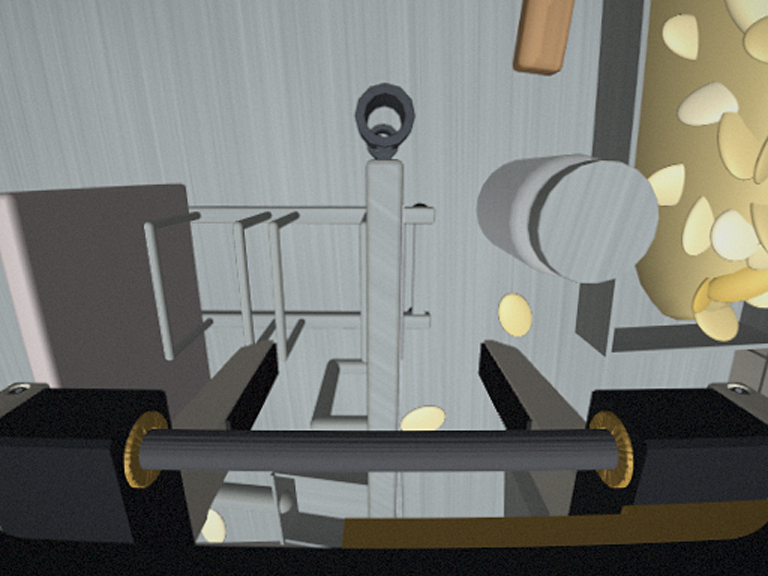

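Run:
```python
from h import *
from plan import pose
c=load("wrist2")
f=lambda u,v:((u+.5)/1.5-.5,(v+.5)/1.5-.5)
k=atz(c,f(385,112),.181);a=atz(c,f(384.5,161),.19);b=atz(c,f(384.5,428),.19)
print(k,a,b); d=a-b; print("heading",np.degrees(np.arctan2(d[1],d[0])))
u=d[:2]/np.linalg.norm(d[:2]); print(k[:2]-.099*u,a[:2]-.085*u)
p,r=pose(); print(p, r.apply([1,0,0]), r.inv().apply(np.r_[a[:2]-.085*u,p[2]]-p))
# frame in tool
print(proj(c,[p+r.apply([0,0,.167])]))
```

```text
[ 0.63295223 -0.16105631  0.181     ] [ 0.63194325 -0.1766974   0.19      ] [ 0.62744668 -0.27462298  0.19      ]
heading 87.37092542421814
[ 0.62841111 -0.2599521 ] [ 0.62804431 -0.26160793]
[ 0.62727894 -0.26158375  0.34259959] [4.94774958e-02 9.98775213e-01 2.26663295e-04] [ 1.37194617e-05  7.65629955e-04 -2.83049959e-07]
[[254.53069279 252.94337491]]
```

```bash
python3 -m creep '[[[0,0.08,0],[0,0,0]],[[0,0,0],[0,0,0]],[[0,0,0],[0,0,0]],[[0,0,0],[0,0,0]],[[0,0,0],[0,0,0]],[[0,0,0],[0,0,0]],[[0,0,0],[0,0,0]],[[0,0,0],[0,0,0]]]' 0 45
```

```text
t: 3.08
tool_pos: [0.6282, -0.2615, 0.3427]
orientation: [-2.275, -2.166, 0.0]
force: [0.2, 0.5, -0.0]
opening: 0.0444
```

```bash
python3 -m creep '[[[0,0,0],[0,0,0]],[[0,0,0],[0,0,0]],[[0,0,0],[0,0,0]],[[0,0,0],[0,0,0]],[[0,0,0],[0,0,0]],[[0,0,0],[0,0,0]],[[0,0,0],[0,0,0]],[[0,0,0],[0,0,0]]]' 0 45
```

```text
t: 3.75
tool_pos: [0.6282, -0.2615, 0.3427]
orientation: [2.275, 2.166, 0.0]
force: [-0.2, 0.4, -0.3]
opening: 0.0119
```

```bash
python3 -m creep '[[[0,0,-0.5],[0,0,0]],[[0,0,-1],[0,0,0]],[[0,0,-1.5],[0,0,0]],[[0,0,-1.5],[0,0,0]],[[0,0,-1.5],[0,0,0]],[[0,0,-1.5],[0,0,0]],[[0,0,-1.5],[0,0,0]],[[0,0,-1],[0,0,0]]]'; python3 plan.py .533 -.031 .43 116 12
```

```text
t: 4.42
tool_pos: [0.6281, -0.2615, 0.445]
orientation: [2.274, 2.165, 0.001]
force: [0.2, -0.8, -4.1]
opening: 0.0111
[1.88, -0.89, 0.12] [0.01, 0.0, -2.4]
[1.91, -0.81, 0.12] [0.01, 0.0, -2.4]
[1.95, -0.73, 0.12] [0.01, 0.0, -2.4]
[1.98, -0.64, 0.12] [0.01, 0.0, -2.4]
[2.0, -0.56, 0.12] [0.01, 0.0, -2.4]
[2.02, -0.48, 0.12] [0.01, 0.0, -2.4]
[2.04, -0.39, 0.12] [0.01, 0.0, -2.4]
[2.06, -0.31, 0.12] [0.01, 0.0, -2.4]
[2.07, -0.22, 0.12] [0.01, 0.0, -2.4]
[2.07, -0.13, 0.12] [0.01, 0.0, -2.4]
[2.08, -0.04, 0.13] [0.01, 0.0, -2.4]
[2.08, 0.04, 0.13] [0.01, 0.0, -2.4]
```

```bash
python3 -m creep '[[[1.9,-0.9,0],[0,0,-2.4]],[[1.9,-0.8,0],[0,0,-2.4]],[[1.95,-0.7,0.1],[0,0,-2.4]],[[2,-0.65,0.1],[0,0,-2.4]],[[2,-0.55,0.1],[0,0,-2.4]],[[2,-0.5,0.1],[0,0,-2.4]],[[2,-0.4,0.2],[0,0,-2.4]],[[2.05,-0.3,0.2],[0,0,-2.4]],[[2.05,-0.2,0.2],[0,0,-2.4]],[[2.05,-0.15,0.2],[0,0,-2.4]],[[2.05,0,0.2],[0,0,-2.4]],[[2.05,0,0.1],[0,0,-2.4]]]'; python3 -m creep '[[[0,0,0],[0,0,0]],[[0,0,0],[0,0,0]]]';  python3 snap.py wrist:3 top:3 scene:3
```

```text
t: 5.42
tool_pos: [0.5328, -0.0314, 0.4276]
orientation: [-1.662, -2.665, 0.0]
force: [-0.2, 0.1, -5.1]
opening: 0.0118
t: 5.58
tool_pos: [0.5331, -0.0314, 0.428]
orientation: [1.663, 2.665, -0.0]
force: [0.0, -0.9, -5.0]
opening: 0.0118
```

View pics/wrist3.png

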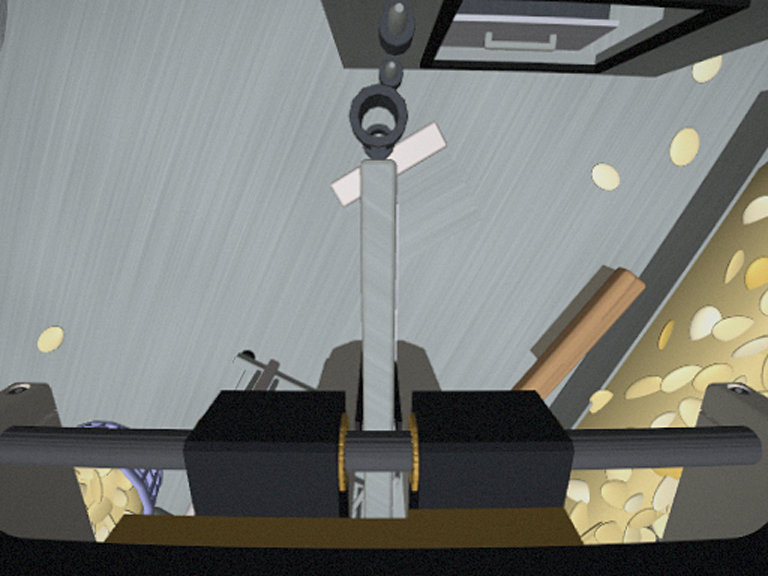

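View pics/scene3.png

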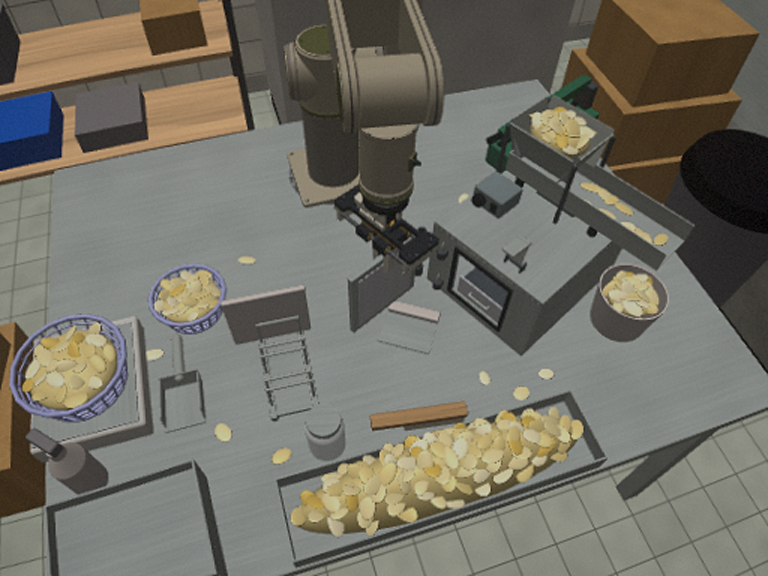

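Run:
```python
from h import *
c=load("wrist3")["img"][:,:,::-1]
cv2.imwrite("pics/w3c.png",cv2.resize(c[0:120,210:330],None,fx=5,fy=5,interpolation=cv2.INTER_CUBIC))
```

```text
(no output)
```

View pics/w3c.png

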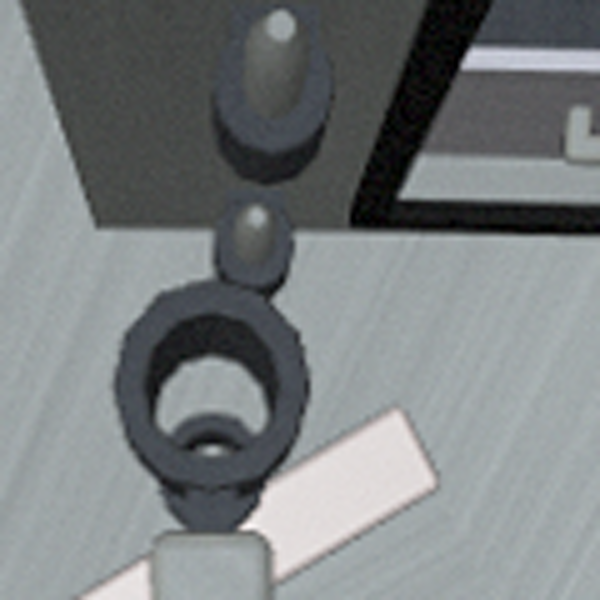

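```bash
cat > m3.py <<'E'
from h import *
from plan import pose
c=load("wrist3")
f=lambda u,v:((u+.5)/5-.5+210,(v+.5)/5-.5)
pu=atz(c,f(282,25),.189); pl=atz(c,f(258,216),.084); pb=atz(c,f(273,105),.165);
print("pins",pu,pl,pb)
e1=atz(c,f(98,228),0);e2=atz(c,f(590,233),0)
d=e1-e2; print("feeder y dir",np.degrees(np.arctan2(d[1],d[0])),e1)
k=atz(c,f(212,385),.2663); kk=atz(c,f(212,345),.2403);print("knuckle top",k)
p,r=pose(); x=r.apply([1,0,0]); print("tool hd",np.degrees(np.arctan2(x[1],x[0])),"knuckle expected",p[:2]+x[:2]*.099, x.round(4), r.apply([0,0,1]).round(4))
for n in("pu",pu),("pl",pl),("kn",k): print(n[0],r.inv().apply(n[1]-p).round(4))
E
python3 m3.py; grep -n . /dev/null
python3 - <<'E'
import cv2
s=cv2.imread("pics/scene3.png");t=cv2.imread("pics/top3.png")
cv2.imwrite("pics/s3c.png",cv2.resize(s[210:370,330:560],None,fx=3.4,fy=3.4,interpolation=cv2.INTER_CUBIC))
cv2.imwrite("pics/t3c.png",cv2.resize(t[200:400,200:420],None,fx=3,fy=3,interpolation=cv2.INTER_CUBIC))
E
```

```text
pins [0.47169516 0.11593516 0.189     ] [0.47181127 0.1158508  0.084     ] [0.47286093 0.11308111 0.165     ]
feeder y dir -154.25287962311643 [0.42669117 0.1129733  0.        ]
knuckle top [0.48855638 0.0581822  0.2663    ]
tool hd 115.92290245088837 knuckle expected [0.49040071 0.05619914] [-4.372e-01  8.994e-01 -5.000e-04] [ 3.e-04 -4.e-04 -1.e+00]
pu [0.161  0.0093 0.2389]
pl [0.1609 0.0093 0.3439]
kn [ 0.1017 -0.0008  0.1616]
```

View pics/s3c.png

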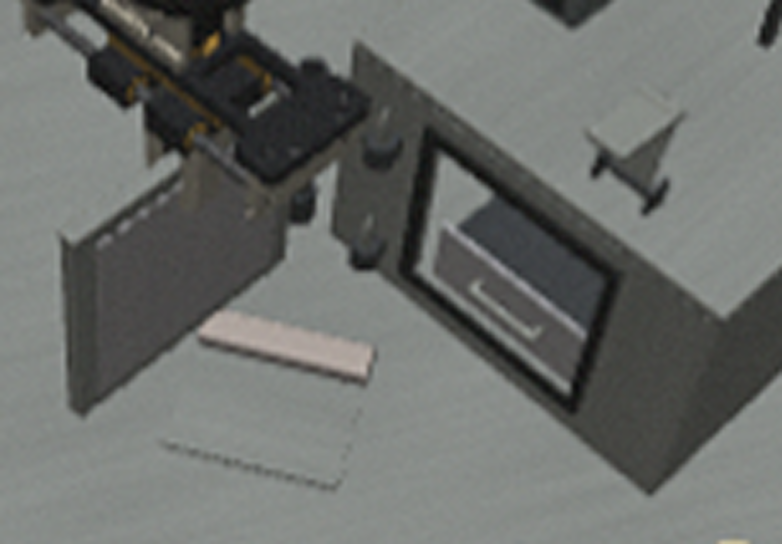

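View pics/t3c.png

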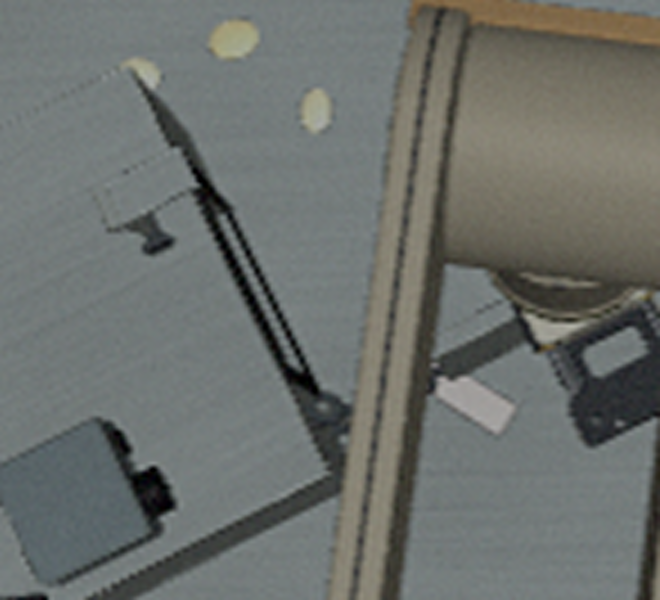

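```bash
python3 -m creep '[[[0.5,0.2,0.5],[0,0,0]],[[1,0.2,0.8],[0,0,0]],[[1,0.2,0.8],[0,0,0]],[[1,0.2,0.7],[0,0,0]],[[0.5,0.2,0.3],[0,0,0]],[[0.3,0,0],[0,0,0]],[[0,0,0],[0,0,0]],[[0,0,0],[0,0,0]],[[0,0,0],[0,0,0]]]';  python3 snap.py wrist:4;python3 - <<'E'
from h import *
c=load("wrist4")["img"][:,:,::-1]
cv2.imwrite("pics/w4c.png",cv2.resize(c[0:120,210:330],None,fx=5,fy=5,interpolation=cv2.INTER_CUBIC))
E
```

```text
t: 6.48
tool_pos: [0.5239, 0.0106, 0.3973]
orientation: [1.665, 2.663, 0.0]
force: [0.2, 0.7, -4.6]
opening: 0.0114
```

View pics/w4c.png

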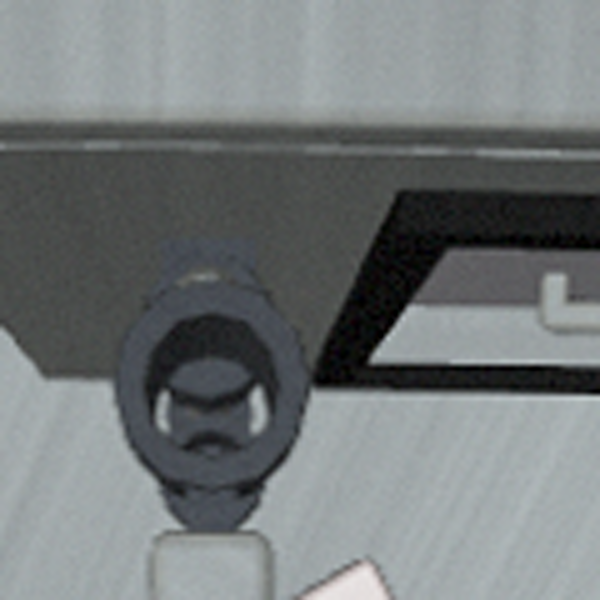

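```bash
cat > m4.py <<'E'
from h import *
from plan import pose
import sys
c=load("wrist4")
f=lambda u,v:((u+.5)/5-.5+210,(v+.5)/5-.5)
p,r=pose(); dz=p[2]-.3427
print(p)
tl=lambda q:r.inv().apply(q-p).round(4)
print("kn top",tl(atz(c,f(212,385),.181+dz)),"bot",tl(atz(c,f(211,410),.155+dz)))
print("tip",tl(atz(c,f(203,275),.189)),"barrel",tl(atz(c,f(209,250),.165)))
P=np.array([.4717,.1159])
for z in(.189,.165,.145): 
  q=proj(c,[P[0],P[1],z])[0]; print("pred",z,((q+.5-[210,0])*5-.5).round(0))
for x in (.099,.1017): print(x,tl(np.r_[P,p[2]])-[x,0,0])
e1=atz(c,f(60,380),0);e2=atz(c,f(590,393),0);d=e1-e2;print(np.degrees(np.arctan2(d[1],d[0])))
e1=atz(c,f(10,148),.215);e2=atz(c,f(590,155),.215);d=e1-e2;print(np.degrees(np.arctan2(d[1],d[0])), tl(e1),tl(e2))
E
python3 m4.py
python3 - <<'E'
from h import *
c=load("wrist4")["img"][:,:,::-1]
cv2.imwrite("pics/w4d.png",cv2.resize(c[40:105,225:280],None,fx=11,fy=9,interpolation=cv2.INTER_CUBIC))
E
```

```text
[0.52388315 0.0104886  0.39732252]
kn top [ 0.1002 -0.0007  0.1616] bot [ 0.1009 -0.0008  0.1876]
tip [ 0.1197 -0.0018  0.2082] barrel [ 0.128  -0.001   0.2322]
pred 0.189 [210. 291.]
pred 0.165 [210. 325.]
pred 0.145 [210. 348.]
0.099 [ 0.0186 -0.0008 -0.0001]
0.1017 [ 0.0159 -0.0008 -0.0001]
-155.19482238736407
-154.48421506693495 [ 0.1273 -0.0228  0.1822] [0.1268 0.0409 0.1823]
```

View pics/w4d.png

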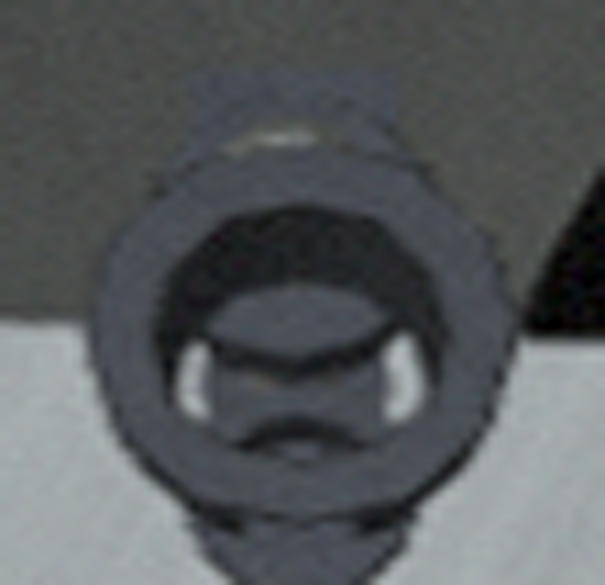

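```bash
python3 -m creep '[[[0.4,0,0],[0,0,0]],[[0.5,0,0],[0,0,0]],[[0.5,0,0],[0,0,0]],[[0.35,0,0],[0,0,0]],[[0,0,0],[0,0,0]],[[0,0,0],[0,0,0]],[[0,0,0],[0,0,0]]]';  python3 snap.py wrist:5 scene:5;python3 - <<'E'
from h import *
c=load("wrist5")["img"][:,:,::-1]
cv2.imwrite("pics/w5d.png",cv2.resize(c[40:105,225:280],None,fx=11,fy=9,interpolation=cv2.INTER_CUBIC))
s=load("scene5")["img"][:,:,::-1]
cv2.imwrite("pics/s5c.png",cv2.resize(s[140:220,250:330],None,fx=7,fy=7,interpolation=cv2.INTER_CUBIC))
E
```

```text
t: 7.12
tool_pos: [0.516, 0.0266, 0.3968]
orientation: [1.665, 2.664, -0.0]
force: [-0.6, -0.5, -4.9]
opening: 0.0116
```

View pics/w5d.png

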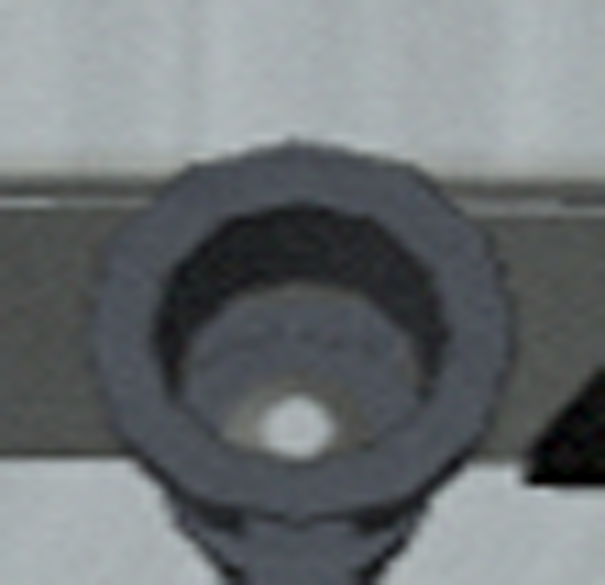

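View pics/s5c.png

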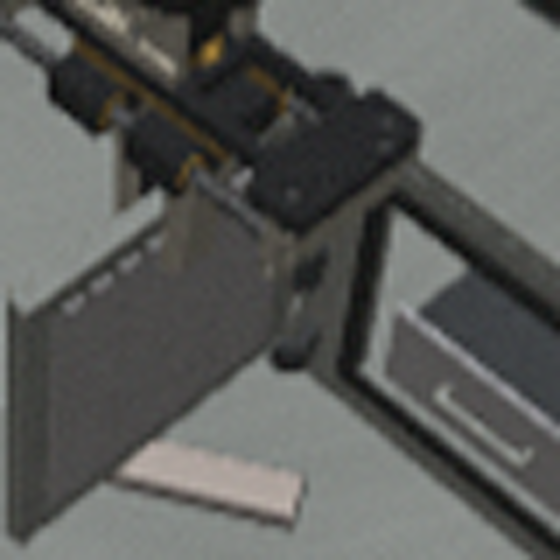

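Run:
```python
from h import *
from plan import pose
c=load("wrist5")
f=lambda u,v:((u+.5)/11-.5+225,(v+.5)/9-.5+40)
p,r=pose(); dz=p[2]-.3427
tl=lambda q:r.inv().apply(q-p).round(4)
print("tip",tl(atz(c,f(297,428),.189)))
print("kn outer",tl(atz(c,f(303,333),.181+dz)),"inner",tl(atz(c,f(302,332),.181+dz)),"bot",tl(atz(c,f(300,372),.155+dz)))
print(dz)
# rays edges
for v in (145,515): print(tl(atz(c,f(303,v),.181+dz)))
for u in (95,512): print(tl(atz(c,f(u,333),.181+dz)))
for u in (155,447): print(tl(atz(c,f(u,333),.181+dz)))
for v in (208,460): print(tl(atz(c,f(303,v),.181+dz)))
```

```text
tip [ 0.0998 -0.001   0.2077]
kn outer [ 0.1002 -0.0006  0.1617] inner [ 0.1003 -0.0007  0.1617] bot [ 0.1013 -0.0008  0.1877]
0.05405084545283256
[ 0.1098 -0.0006  0.1617]
[ 0.0907 -0.0006  0.1617]
[ 0.1003 -0.01    0.1617]
[0.1003 0.0088 0.1617]
[ 0.1003 -0.0073  0.1617]
[0.1003 0.0059 0.1617]
[ 0.1066 -0.0006  0.1617]
[ 0.0936 -0.0006  0.1617]
```

```bash
python3 -m creep '[[[0,0,0.3],[0,0,0]],[[0,0,0.4],[0,0,0]],[[0,0,0.4],[0,0,0]],[[0,0,0.3],[0,0,0]],[[0,0,0.3],[0,0,0]],[[0,0,0.2],[0,0,0]],[[0,0,0.2],[0,0,0]],[[0,0,0.2],[0,0,0]],[[0,0,0.2],[0,0,0]],[[0,0,0.2],[0,0,0]]]'
```

```text
t: 8.05
tool_pos: [0.516, 0.0265, 0.3696]
orientation: [1.665, 2.664, 0.0]
force: [0.1, 0.0, -5.2]
opening: 0.0119
```

```bash
python3 -m creep '[[[0,0,0.2],[0,0,0]],[[0,0,0.2],[0,0,0]],[[0,0,0.2],[0,0,0]],[[0,0,0.2],[0,0,0]],[[0,0,0.2],[0,0,0]]]'; python3 -m creep '[[[0,0,0.15],[0,0,0]],[[0,0,0.15],[0,0,0]],[[0,0,0.1],[0,0,0]],[[0,0,0],[0,0,0]],[[0,0,0],[0,0,0]]]'
```

```text
t: 8.47
tool_pos: [0.516, 0.0265, 0.3596]
orientation: [1.665, 2.664, -0.0]
force: [0.1, 0.5, -4.7]
opening: 0.0118
t: 8.88
tool_pos: [0.516, 0.0265, 0.3557]
orientation: [-1.665, -2.664, 0.0]
force: [0.1, -0.6, -6.1]
opening: 0.0117
```

Slow last 3 mm, watching the load.

```bash
python3 -m creep '[[[0,0,0.1],[0,0,0]],[[0,0,0.1],[0,0,0]],[[0,0,0],[0,0,0]],[[0,0,0],[0,0,0]]]'; python3 -m creep '[[[0,0,0.05],[0,0,0]],[[0,0,0.05],[0,0,0]],[[0,0,0],[0,0,0]],[[0,0,0],[0,0,0]]]'
```

```text
t: 9.22
tool_pos: [0.516, 0.0265, 0.3536]
orientation: [-1.665, -2.664, 0.0]
force: [0.1, 0.1, -5.5]
opening: 0.0119
t: 9.55
tool_pos: [0.516, 0.0265, 0.3528]
orientation: [1.665, 2.664, 0.0]
force: [0.3, -0.0, -4.8]
opening: 0.0116
```

```bash
python3 -m creep '[[[0,0,0.05],[0,0,0]],[[0,0,0],[0,0,0]],[[0,0,0],[0,0,0]]]';  python3 -m creep '[[[0,0,0.05],[0,0,0]],[[0,0,0],[0,0,0]],[[0,0,0],[0,0,0]]]'
```

```text
t: 9.8
tool_pos: [0.5161, 0.0265, 0.3525]
orientation: [1.665, 2.664, 0.0]
force: [0.0, -1.4, -2.0]
opening: 0.0122
t: 10.05
tool_pos: [0.5162, 0.0265, 0.3523]
orientation: [1.665, 2.663, 0.001]
force: [-0.8, -0.4, 3.1]
opening: 0.0119
```

```bash
python3 -m creep '[[[0,0,0],[0,0,0]],[[0,0,0],[0,0,0]],[[0,0,0],[0,0,0]],[[0,0,0],[0,0,0]],[[0,0,0],[0,0,0]],[[0,0,0],[0,0,0]]]' 45 45; python3 -m creep '[[[0,0,-1],[0,0,0]],[[0,0,-2],[0,0,0]],[[0,0,-2],[0,0,0]],[[0,0,-2],[0,0,0]],[[0,0,-2],[0,0,0]],[[0,0,-1],[0,0,0]],[[0,0,0],[0,0,0]]]';python3 snap.py wrist:6 scene:6 top:6;python3 - <<'E'
from h import *
c=load("wrist6")["img"][:,:,::-1]
s=load("scene6")["img"][:,:,::-1]
cv2.imwrite("pics/s6c.png",cv2.resize(s[140:250,230:350],None,fx=6,fy=5,interpolation=cv2.INTER_CUBIC))
E
```

```text
t: 10.55
tool_pos: [0.516, 0.0265, 0.3517]
orientation: [1.665, 2.664, 0.0]
force: [-0.3, 0.5, 0.5]
opening: 0.0415
t: 11.13
tool_pos: [0.5165, 0.0265, 0.4553]
orientation: [1.663, 2.66, 0.004]
force: [0.2, -0.2, -0.4]
opening: 0.0419
```

View pics/wrist6.png

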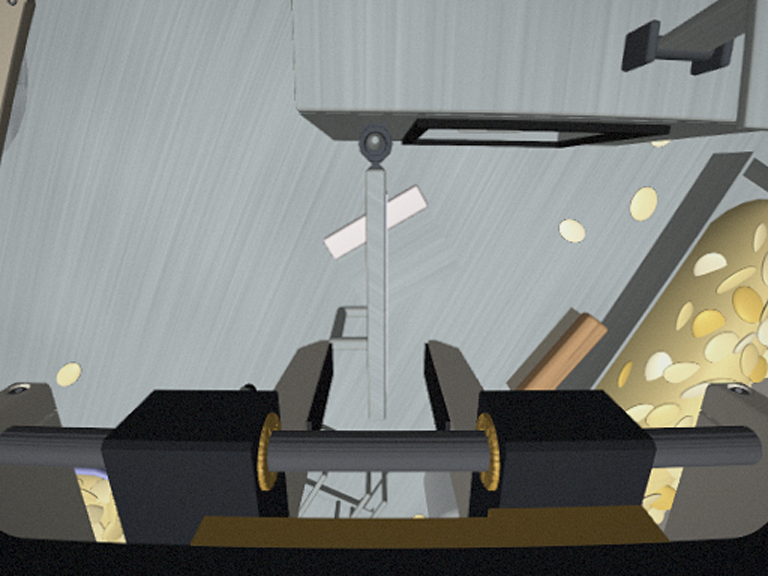

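View pics/s6c.png

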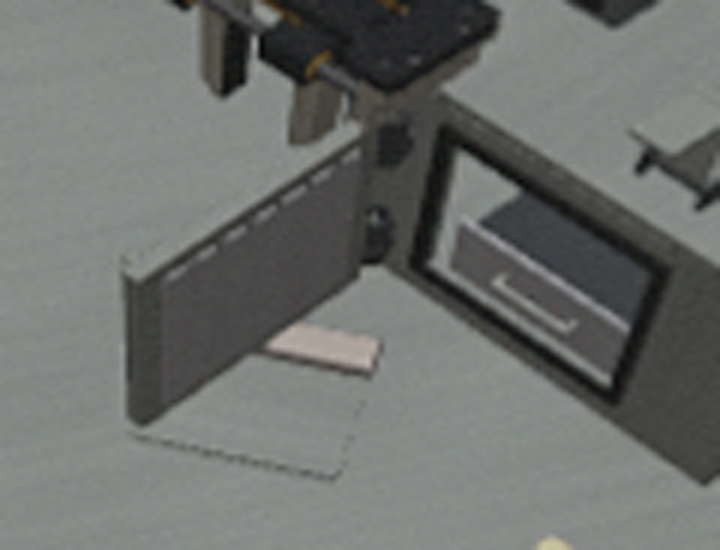

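```bash
cat > arc.py <<'E'
from plan import *
PIN=np.array([.4717,.1159]); H0=25.75  # shut door direction (pin->free edge) deg
def tcp(a,gap,tz,r=.095,th=30):
    """a: open angle deg; tool tip corner at gap from outer face"""
    e=np.radians(H0-a); E=np.array([np.cos(e),np.sin(e)]); N=np.array([E[1],-E[0]])
    Rm=down(np.degrees(e)+90,th)
    C=PIN+r*E+(.006+gap)*N
    corner=np.r_[C,tz]
    return corner-Rm.apply([.0075,0,.186]),Rm
if __name__=="__main__":
    p,Rm=tcp(90,.035,.26); print("A",p); show(rows(p,Rm,16))
E
python3 arc.py
```

```text
A [ 0.38642853 -0.0307038   0.41733073]
[0.03, -0.88, 0.21] [-1.48, 1.47, 5.5]
[-0.06, -0.89, 0.19] [-1.48, 1.47, 5.5]
[-0.15, -0.88, 0.16] [-1.48, 1.47, 5.5]
[-0.23, -0.87, 0.13] [-1.48, 1.47, 5.5]
[-0.32, -0.84, 0.1] [-1.48, 1.47, 5.5]
[-0.4, -0.81, 0.07] [-1.48, 1.47, 5.5]
[-0.48, -0.77, 0.04] [-1.48, 1.47, 5.5]
[-0.55, -0.72, 0.01] [-1.48, 1.47, 5.5]
[-0.62, -0.67, -0.02] [-1.48, 1.47, 5.5]
[-0.68, -0.6, -0.06] [-1.48, 1.47, 5.5]
[-0.73, -0.53, -0.09] [-1.48, 1.47, 5.5]
[-0.78, -0.46, -0.12] [-1.48, 1.47, 5.5]
[-0.81, -0.38, -0.15] [-1.48, 1.47, 5.5]
[-0.84, -0.29, -0.18] [-1.48, 1.47, 5.5]
[-0.86, -0.21, -0.21] [-1.48, 1.47, 5.5]
[-0.87, -0.12, -0.24] [-1.48, 1.47, 5.5]
```

```bash
python3 -c "
from arc import *
p,Rm=tcp(90,.035,.26,th=0); print(p); show(rows(p,Rm,14))
p2,R2=tcp(90,.035,.14,th=0)
print('down/approach'); show(rows(*tcp(90,.003,.14,th=0),1,p2,R2))
"
```

```text
[0.46928843 0.00926307 0.446     ]
[0.03, -0.35, 0.03] [-0.01, 0.0, 6.44]
[-0.0, -0.35, 0.03] [-0.01, 0.0, 6.44]
[-0.04, -0.35, 0.03] [-0.01, 0.0, 6.44]
[-0.08, -0.34, 0.03] [-0.01, 0.0, 6.44]
[-0.12, -0.33, 0.03] [-0.01, 0.0, 6.44]
[-0.16, -0.32, 0.03] [-0.01, 0.0, 6.44]
[-0.19, -0.3, 0.03] [-0.01, 0.0, 6.44]
[-0.23, -0.27, 0.03] [-0.01, 0.0, 6.44]
[-0.25, -0.25, 0.03] [-0.01, 0.0, 6.44]
[-0.28, -0.22, 0.03] [-0.01, 0.0, 6.44]
[-0.3, -0.18, 0.03] [-0.01, 0.0, 6.44]
[-0.32, -0.15, 0.03] [-0.01, 0.0, 6.44]
[-0.34, -0.11, 0.03] [-0.01, 0.0, 6.44]
[-0.35, -0.07, 0.03] [-0.01, 0.0, 6.44]
down/approach
[3.2, 0.0, 0.0] [0.0, 0.0, 0.0]
```

```bash
python3 -m creep '[[[0,-0.35,0],[0,0,6.4]],[[0,-0.35,0],[0,0,6.4]],[[0,-0.35,0],[0,0,6.4]],[[-0.1,-0.35,0],[0,0,6.4]],[[-0.1,-0.35,0],[0,0,6.4]],[[-0.2,-0.3,0],[0,0,6.4]],[[-0.2,-0.3,0],[0,0,6.4]],[[-0.2,-0.3,0.1],[0,0,6.4]],[[-0.3,-0.25,0.1],[0,0,6.4]],[[-0.3,-0.2,0.1],[0,0,6.4]],[[-0.3,-0.2,0.1],[0,0,6.4]],[[-0.3,-0.15,0.1],[0,0,6.4]]]' 0 20; python3 -m creep '[[[-0.3,-0.1,0.1],[0,0,6.4]],[[-0.35,-0.1,0.1],[0,0,6.4]],[[0,0,0],[0,0,0]],[[0,0,0],[0,0,0]]]'; python3 snap.py wrist:7; python3 -c "
from arc import *
show(rows(*tcp(90,.035,.26,th=0),1))"
```

```text
t: 12.28
tool_pos: [0.4753, 0.0112, 0.4447]
orientation: [-2.961, -1.045, 0.005]
force: [0.7, -0.0, 0.1]
opening: 0.0004
t: 12.62
tool_pos: [0.4691, 0.0091, 0.4433]
orientation: [-3.057, -0.722, 0.003]
force: [0.5, 0.2, 0.2]
opening: 0.0005
[0.0, -0.01, -0.23] [-0.05, 0.08, 0.85]
```

View pics/wrist7.png

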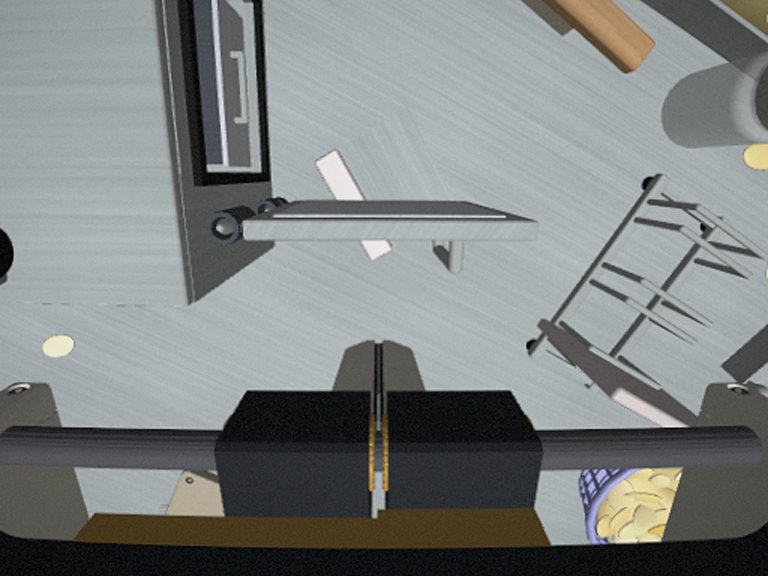

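```bash
python3 -m creep '[[[0,0,1],[0,0,0.4]],[[0,0,2],[0,0,0.4]],[[0,0,2.2],[0,0,0]],[[0,0,2.2],[0,0,0]],[[0,0,2.2],[0,0,0]],[[0,0,1.5],[0,0,0]],[[0,0,0.7],[0,0,0]],[[0.7,0,0],[0,0,0]],[[1,0,0],[0,0,0]],[[0.8,0,0],[0,0,0]],[[0.4,0,0],[0,0,0]],[[0,0,0],[0,0,0]]]'; python3 -c "
from arc import *
show(rows(*tcp(90,0,.14,th=0),1))
o=[tcp(a,0,.14,th=0) for a in (90,88)]
show(rows(*o[1],1,*o[0]))
o=[tcp(a,0,.14,th=30) for a in (40,38)]
show(rows(*o[1],1,*o[0]))
"
```

```text
t: 13.67
tool_pos: [0.4967, 0.022, 0.3276]
orientation: [3.063, 0.697, 0.002]
force: [0.9, 0.6, 0.3]
opening: 0.0007
[0.48, -0.04, 0.16] [0.04, -0.08, -0.12]
[0.33, 0.04, 0.0] [0.0, 0.0, -2.0]
[0.29, 0.36, 0.17] [1.0, 0.0, -1.73]
```

```bash
python3 -m creep '[[[0.15,0,0],[0,0,0]],[[0.15,0,0],[0,0,0]],[[0.15,0,0],[0,0,0]],[[0.16,0.02,0],[0,0,-1]],[[0.25,0.03,0],[0,0,-1.5]],[[0.33,0.04,0],[0,0,-2]],[[0.33,0.04,0],[0,0,-2]],[[0.33,0.04,0],[0,0,-2]],[[0.33,0.04,0],[0,0,-2]],[[0.33,0.04,0],[0,0,-2]],[[0.33,0.04,0],[0,0,-2]],[[0.33,0.04,0],[0,0,-2]]]'
python3 -m creep '[[[0.33,0.04,0],[0,0,-2]],[[0.33,0.04,0],[0,0,-2]],[[0.33,0.04,0],[0,0,-2]],[[0.33,0.04,0],[0,0,-2]],[[0.33,0.04,0],[0,0,-2]],[[0.33,0.04,0],[0,0,-2]],[[0.33,0.04,0],[0,0,-2]],[[0.33,0.04,0],[0,0,-2]],[[0.33,0.04,0],[0,0,-2]],[[0.25,0.03,0],[0,0,-1.5]],[[0.16,0.02,0],[0,0,-1]],[[0.08,0.01,0],[0,0,-0.5]]]'; python3 snap.py wrist:8 scene:8
```

```text
t: 14.67
tool_pos: [0.5244, 0.0355, 0.3268]
orientation: [2.93, 1.132, -0.0]
force: [-0.8, -0.6, 0.9]
opening: -0.0001
t: 15.67
tool_pos: [0.5489, 0.06, 0.3267]
orientation: [2.676, 1.645, -0.0]
force: [0.4, -0.7, -0.1]
opening: 0.0002
```

View pics/wrist8.png

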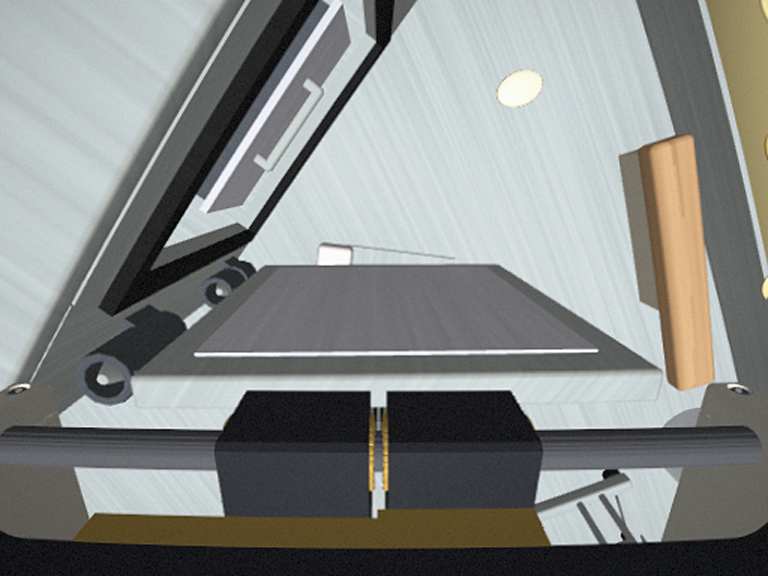

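View pics/scene8.png

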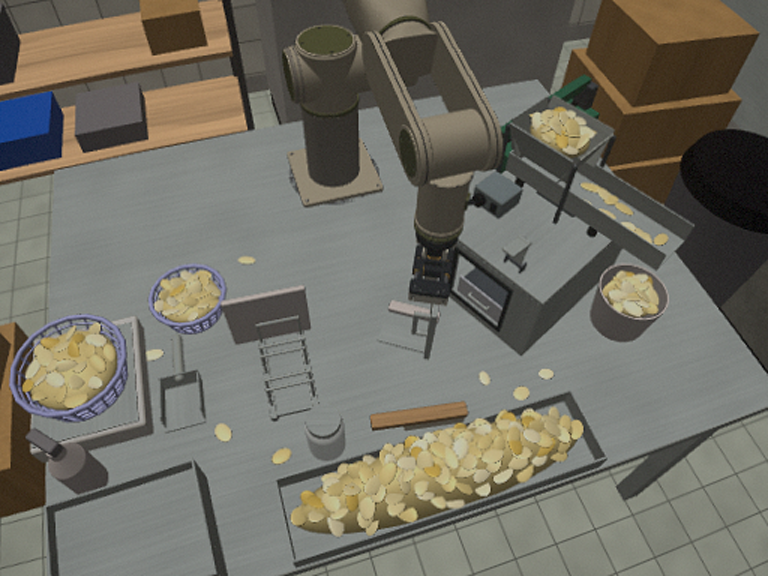

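```bash
python3 -c "
from arc import *
p,r=pose(); print(p)
p1,R1=tcp(52,.015,.145,th=0); show(rows(p1,R1,1))
p2,R2=tcp(52,.015,.145,th=30); print(p2); show(rows(p2,R2,6,p1,R1))
"
```

```text
[0.54882192 0.05994594 0.32672467]
[-1.24, 0.12, -0.43] [-0.0, 0.0, -0.65]
[ 0.50360925 -0.03418628  0.30233073]
[-1.53, -0.0, 0.48] [0.0, 5.0, 0.0]
[-1.57, 0.0, 0.34] [0.0, 5.0, 0.0]
[-1.59, -0.0, 0.2] [0.0, 5.0, 0.0]
[-1.6, -0.0, 0.06] [0.0, 5.0, 0.0]
[-1.6, -0.0, -0.08] [0.0, 5.0, 0.0]
[-1.59, -0.0, -0.21] [0.0, 5.0, 0.0]
```

```bash
python3 -m creep '[[[-0.6,0.1,-0.2],[0,0,-0.6]],[[-0.7,0,-0.2],[0,0,0]],[[-1.5,0,0.5],[0,5,0]],[[-1.55,0,0.35],[0,5,0]],[[-1.6,0,0.2],[0,5,0]],[[-1.6,0,0.05],[0,5,0]],[[-1.6,0,-0.1],[0,5,0]],[[-1.6,0,-0.2],[0,5,0]],[[0,0,0],[0,0,0]],[[0,0,0],[0,0,0]]]'; python3 snap.py wrist:9; python3 -c "
from arc import *
p,r=pose(); print(p)
show(rows(*tcp(52,.003,.145,th=30),1))
for d in (2,1):
  o=[tcp(a,0,.145,th=30) for a in (40,40-d)]
  show(rows(*o[1],1,*o[0]))
"
```

```text
t: 16.6
tool_pos: [0.5026, -0.0357, 0.3017]
orientation: [-2.379, -1.471, -0.634]
force: [-0.1, 0.5, 0.0]
opening: 0.0005
[ 0.50312602 -0.0349789   0.30229764]
[1.12, 0.0, 0.64] [0.09, 0.12, -0.16]
[0.29, 0.36, 0.17] [1.0, 0.0, -1.73]
[0.14, 0.18, 0.08] [0.5, 0.0, -0.87]
```

View pics/wrist9.png

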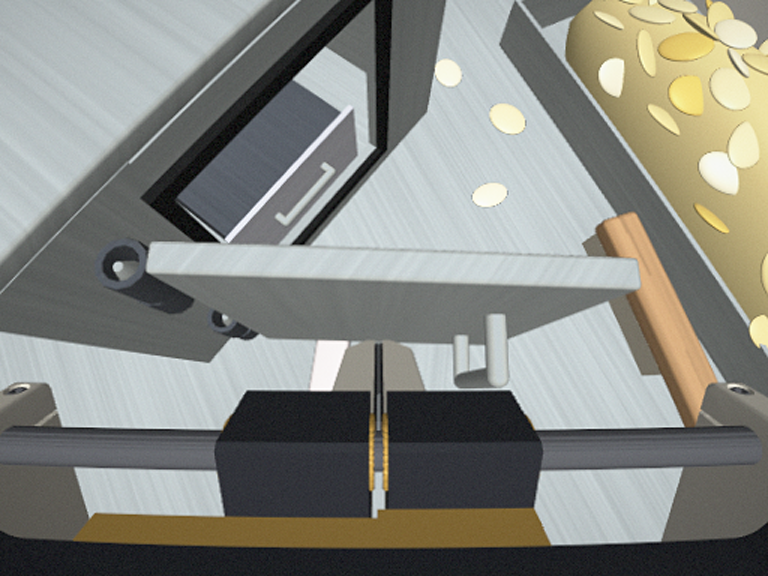

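```bash
python3 -m creep '[[[0.4,0,0.2],[0,0,0]],[[0.5,0,0.3],[0,0,0]],[[0.3,0,0.2],[0,0,0]],[[0.14,0.18,0.08],[0.5,0,-0.87]],[[0.22,0.27,0.13],[0.75,0,-1.3]],[[0.29,0.36,0.17],[1,0,-1.73]],[[0.29,0.36,0.17],[1,0,-1.73]],[[0.29,0.36,0.17],[1,0,-1.73]],[[0.29,0.36,0.17],[1,0,-1.73]],[[0.29,0.36,0.17],[1,0,-1.73]],[[0.29,0.36,0.17],[1,0,-1.73]],[[0.29,0.36,0.17],[1,0,-1.73]]]'
python3 -m creep '[[[0.29,0.36,0.17],[1,0,-1.73]],[[0.29,0.36,0.17],[1,0,-1.73]],[[0.29,0.36,0.17],[1,0,-1.73]],[[0.29,0.36,0.17],[1,0,-1.73]],[[0.29,0.36,0.17],[1,0,-1.73]],[[0.22,0.27,0.13],[0.75,0,-1.3]],[[0.22,0.27,0.13],[0.75,0,-1.3]],[[0.14,0.18,0.08],[0.5,0,-0.87]],[[0.14,0.18,0.08],[0.5,0,-0.87]],[[0.07,0.09,0.04],[0.25,0,-0.43]]]'; python3 snap.py wrist:10; python3 -c "
from arc import *
p,r=pose(); x=r.apply([1,0,0]); print(np.degrees(np.arctan2(x[1],x[0])),p)
for a in (15,10,0): print(a); show(rows(*tcp(a,.0,.145,th=30),1))
"
```

```text
t: 17.65
tool_pos: [0.5469, -0.0052, 0.3018]
orientation: [-2.1, -1.774, -0.563]
force: [1.2, -0.5, 0.0]
opening: 0.0002
t: 18.48
tool_pos: [0.5757, 0.0193, 0.3016]
orientation: [-1.819, -2.011, -0.487]
force: [0.7, -0.6, -0.6]
opening: 0.0001
95.76024987079238 [0.57567964 0.01932986 0.30163244]
15
[0.87, 1.01, 0.42] [2.49, -0.01, -4.32]
10
[1.69, 1.81, 0.89] [4.99, -0.01, -8.65]
0
[3.49, 3.16, 1.93] [9.99, -0.01, -17.31]
```

View pics/wrist10.png

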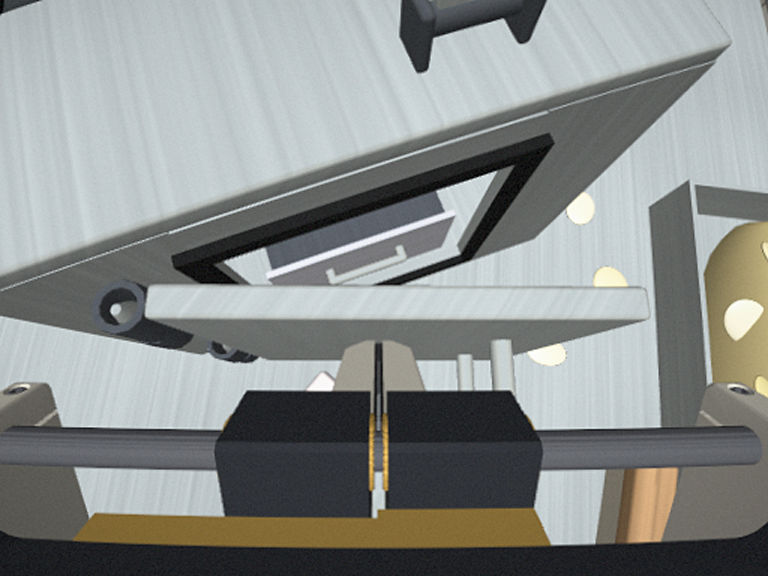

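```bash
python3 -m creep '[[[0.16,0.18,0.09],[0.5,0,-0.87]],[[0.16,0.18,0.09],[0.5,0,-0.87]],[[0.16,0.18,0.09],[0.5,0,-0.87]],[[0.16,0.18,0.09],[0.5,0,-0.87]],[[0.16,0.18,0.09],[0.5,0,-0.87]],[[0.16,0.18,0.09],[0.5,0,-0.87]],[[0.16,0.18,0.09],[0.5,0,-0.87]],[[0.16,0.18,0.09],[0.5,0,-0.87]],[[0.16,0.18,0.09],[0.5,0,-0.87]],[[0.16,0.18,0.09],[0.5,0,-0.87]],[[0.16,0.18,0.09],[0.5,0,-0.87]],[[0.16,0.18,0.09],[0.5,0,-0.87]]]'
python3 -m creep '[[[0.12,0.13,0.07],[0.4,0,-0.65]],[[0.08,0.09,0.04],[0.25,0,-0.43]],[[0.08,0.09,0.04],[0.25,0,-0.43]]]';python3 snap.py wrist:11; python3 -c "
from arc import *
p,r=pose(); x=r.apply([1,0,0]); print(np.degrees(np.arctan2(x[1],x[0])),p)
for a in (5,0): print(a); show(rows(*tcp(a,.0,.145,th=30),1))
"
```

```text
t: 19.53
tool_pos: [0.5925, 0.045, 0.3019]
orientation: [-1.583, -2.171, -0.424]
force: [-0.1, 0.3, 0.1]
opening: 0.0006
t: 19.78
tool_pos: [0.5944, 0.0489, 0.302]
orientation: [-1.549, -2.192, -0.415]
force: [0.0, -0.2, -0.4]
opening: 0.0002
109.54967948813426 [0.59444672 0.04907934 0.30202992]
5
[0.06, 0.39, 0.0] [0.59, -0.01, -1.04]
0
[0.83, 1.25, 0.45] [3.09, -0.01, -5.37]
```

View pics/wrist11.png

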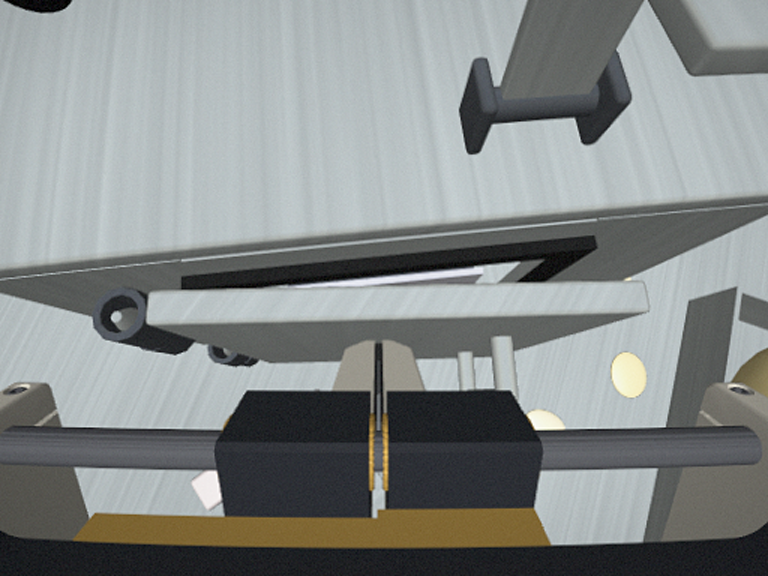

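```bash
python3 -m creep '[[[0.08,0.09,0.04],[0.25,0,-0.43]],[[0.08,0.09,0.04],[0.25,0,-0.43]],[[0.08,0.09,0.04],[0.25,0,-0.43]],[[0.08,0.09,0.04],[0.25,0,-0.43]],[[0.08,0.09,0.04],[0.25,0,-0.43]],[[0.08,0.09,0.04],[0.25,0,-0.43]],[[0.08,0.09,0.04],[0.25,0,-0.43]],[[0.08,0.09,0.04],[0.25,0,-0.43]]]'
python3 -m creep '[[[0.06,0.09,0.04],[0.25,0,-0.43]],[[0.06,0.09,0.03],[0.2,0,-0.4]],[[0.05,0,0.03],[0,0,0]],[[0.05,0,0.03],[0,0,0]]]';python3 snap.py wrist:12; python3 -c "
from arc import *
p,r=pose(); x=r.apply([1,0,0]); print(np.degrees(np.arctan2(x[1],x[0])),p)
for a in (5,0): print(a); show(rows(*tcp(a,.0,.145,th=30),1))
"
```

```text
t: 20.5
tool_pos: [0.5985, 0.0581, 0.3024]
orientation: [-1.468, -2.238, -0.393]
force: [0.5, -2.1, -1.1]
opening: 0.0007
t: 20.83
tool_pos: [0.5994, 0.0601, 0.3024]
orientation: [-1.451, -2.25, -0.387]
force: [2.0, -10.3, 0.9]
opening: 0.0001
114.35998908454035 [0.59936399 0.06006407 0.30245015]
5
[-0.68, -0.51, -0.38] [-1.81, 0.15, 3.13]
0
[0.03, 0.43, 0.03] [0.68, 0.15, -1.2]
```

View pics/wrist12.png

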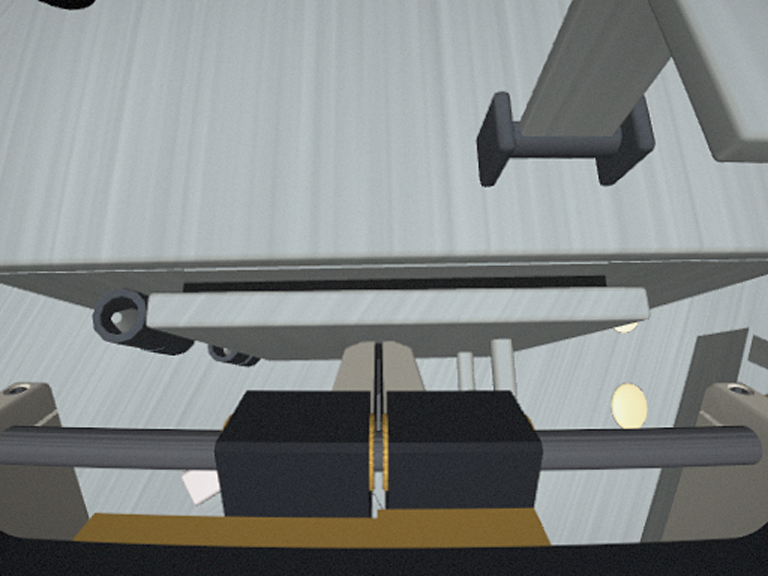

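```bash
python3 -m creep '[[[-0.3,0,-0.15],[0,0,0]],[[-0.8,0,-0.4],[0,0,0]],[[-1.5,0,-0.8],[0,0,0]],[[-1.8,0,-0.9],[0,0,0]],[[-1.5,0,-0.8],[0,0,0]],[[-0.5,0,-0.3],[0,0,0]],[[0,0,0],[0,0,0]]]'; python3 snap.py wrist:13 scene:13 top:13
cat > cat.py <<'E'
from h import *
PIN=np.array([.4717,.1159]); YAW=np.radians(115.75)
c=load("wrist12")
f=lambda u,v:((u+.5)/1.5-.5,(v+.5)/1.5-.5)
C,Sn=np.cos(YAW),np.sin(YAW)
def toF(q,py): # feeder coords with pin at (-.182,py)
    d=q[:2]-PIN; return np.array([C*d[0]+Sn*d[1]-.182,-Sn*d[0]+C*d[1]+py,q[2]])
piv=atz(c,f(566,140),.227); print("pivot",piv,"feeder rel (py=0)",toF(piv,0))
E
python3 cat.py
python3 - <<'E'
from h import *
s=load("scene13")["img"][:,:,::-1]; t=load("top13")["img"][:,:,::-1]
cv2.imwrite("pics/s13c.png",cv2.resize(s[110:240,270:390],None,fx=6,fy=4.6,interpolation=cv2.INTER_CUBIC))
cv2.imwrite("pics/t13c.png",cv2.resize(t[140:260,110:230],None,fx=5,fy=5,interpolation=cv2.INTER_CUBIC))
E
```

```text
t: 21.47
tool_pos: [0.6294, -0.006, 0.2992]
orientation: [-1.451, -2.247, -0.389]
force: [0.7, 0.1, -0.1]
opening: 0.0007
pivot [0.58639748 0.21718653 0.227     ] feeder rel (py=0) [-0.14060117 -0.14731127  0.227     ]
```

View pics/s13c.png

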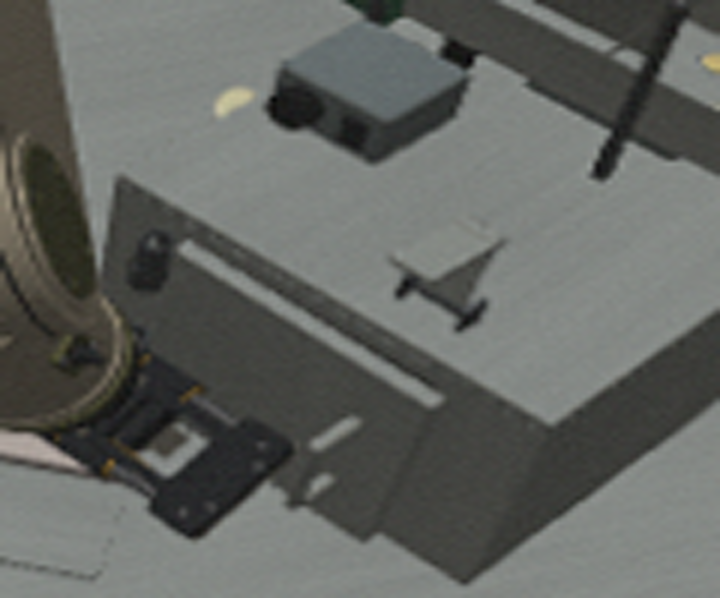

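View pics/wrist13.png

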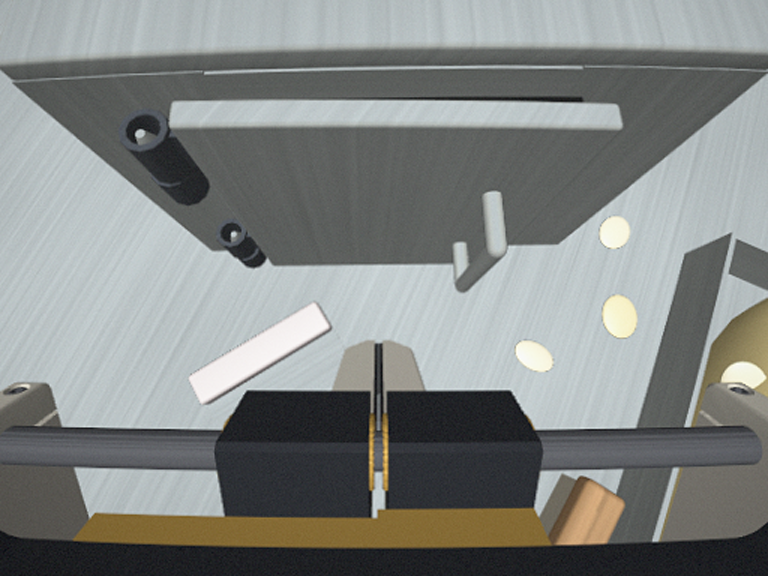

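View pics/t13c.png

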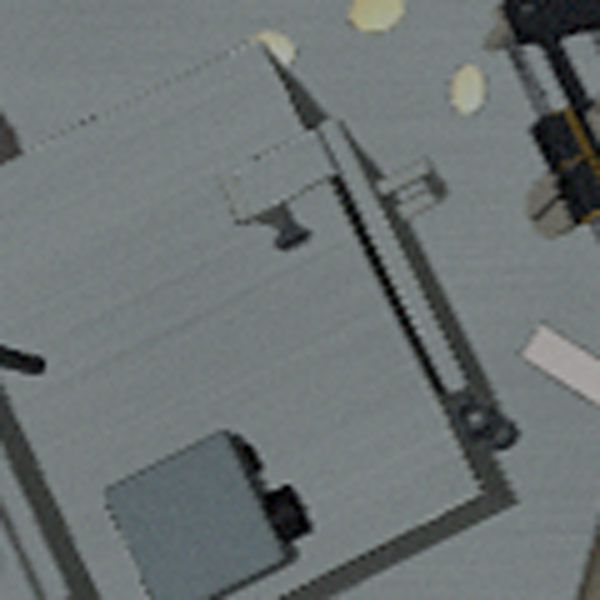

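Run:
```python
from h import *
s=load("wrist13")["img"][:,:,::-1]
cv2.imwrite("pics/w13a.png",cv2.resize(s[20:110,60:260],None,fx=4,fy=6,interpolation=cv2.INTER_CUBIC))
cv2.imwrite("pics/w13b.png",cv2.resize(s[20:110,250:450],None,fx=4,fy=6,interpolation=cv2.INTER_CUBIC))
```

```text
(no output)
```

View pics/w13a.png

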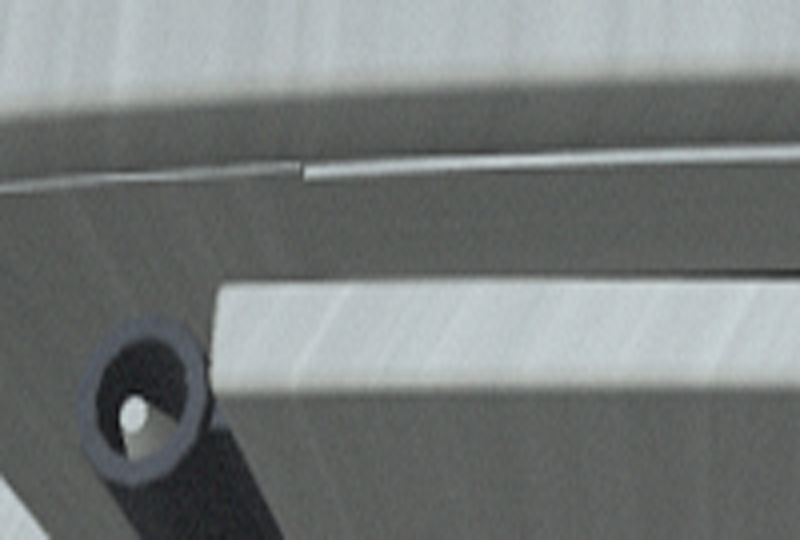

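View pics/w13b.png

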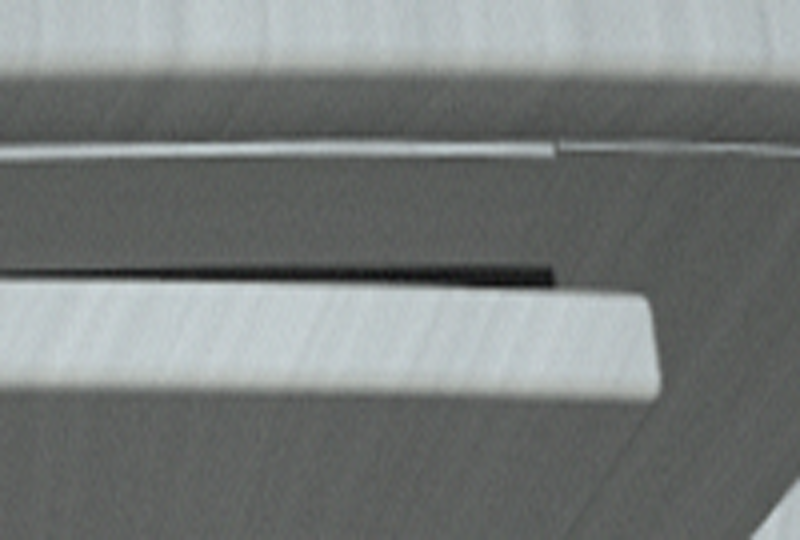

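Run:
```python
from h import *
c=load("wrist13")
A=lambda u,v:((u+.5)/4-.5+60,(v+.5)/6-.5+20)
B=lambda u,v:((u+.5)/4-.5+250,(v+.5)/6-.5+20)
def hd(a,b): d=b-a; return np.degrees(np.arctan2(d[1],d[0])).round(2)
print("roof hi edge",hd(atz(c,A(20,120),.215),atz(c,B(780,80),.215)))
print("line",hd(atz(c,A(20,187),.2),atz(c,B(780,152),.2)))
print("thick line", hd(atz(c,A(310,172),.2),atz(c,B(550,151),.2)))
print("door back",hd(atz(c,A(225,285),.2),atz(c,B(640,295),.2)),"front",hd(atz(c,A(225,390),.2),atz(c,B(645,398),.2)))
print("frame",hd(atz(c,B(0,270),.2),atz(c,B(550,264),.2)))
YAW=np.radians(115.75);PIN=np.array([.4717,.1159]);C,S=np.cos(YAW),np.sin(YAW)
def F(q): d=q[:2]-PIN; return (np.array([C*d[0]+S*d[1],-S*d[0]+C*d[1]])*1000).round(1)
for n,q in [("doorBL",atz(c,A(222,285),.2)),("doorBR",atz(c,B(645,295),.2)),("FR",atz(c,B(655,398),.2)),("FL",atz(c,A(213,388),.2)),("roofedge",atz(c,B(400,75),.215)),("line.2",atz(c,B(400,150),.2)),("line.215",atz(c,B(400,150),.215)),("frame",atz(c,B(500,264),.2))]: print(n,F(q))
```

```text
roof hi edge 25.58
line 25.39
thick line 25.4
door back 24.01 front 24.08
frame 25.51
doorBL [  5.7 -17.6]
doorBR [   0.8 -181. ]
FR [ -10.2 -180.3]
FL [ -5.3 -17.6]
roofedge [  10.6 -142.4]
line.2 [  16.9 -148.5]
line.215 [   2.9 -141.4]
frame [   4.1 -160.9]
```

Run:
```python
from h import *
s=load("wrist12")["img"][:,:,::-1]
cv2.imwrite("pics/w12a.png",cv2.resize(s[150:240,0:256],None,fx=3,fy=6,interpolation=cv2.INTER_CUBIC))
cv2.imwrite("pics/w12b.png",cv2.resize(s[150:240,256:512],None,fx=3,fy=6,interpolation=cv2.INTER_CUBIC))
```

View pics/w12a.png

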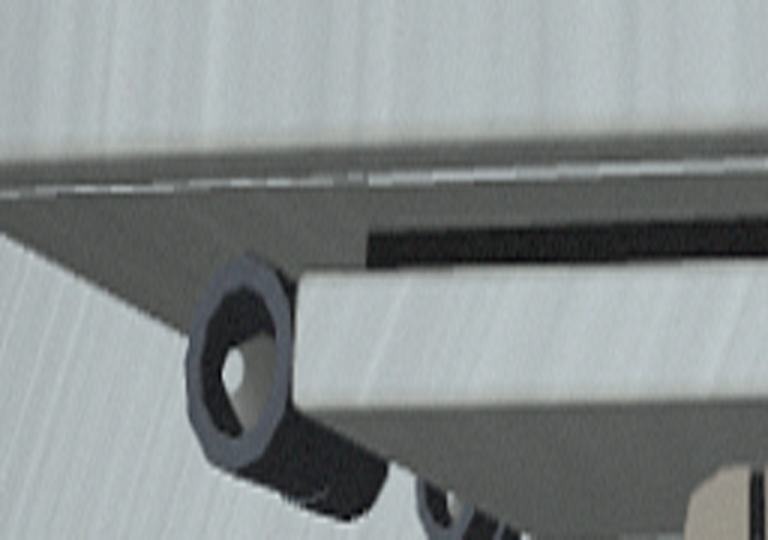

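View pics/w12b.png

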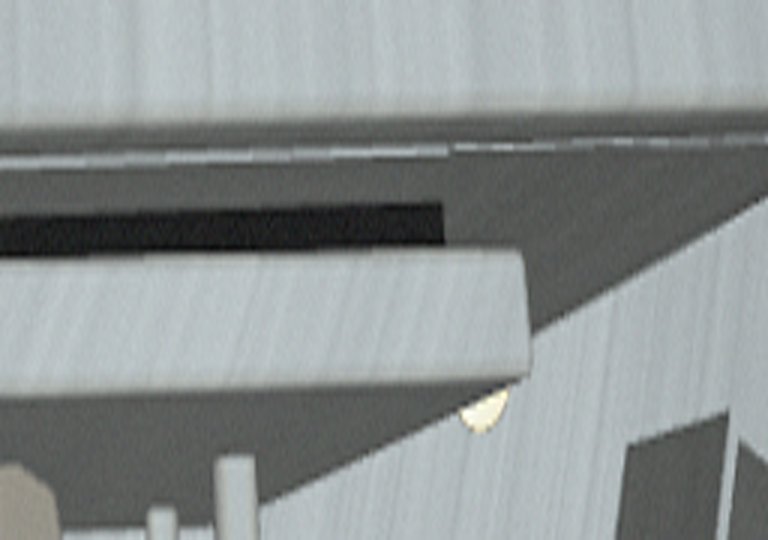

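Run:
```python
from h import *
c=load("wrist12")
A=lambda u,v:((u+.5)/3-.5,(v+.5)/6-.5+150)
B=lambda u,v:((u+.5)/3-.5+256,(v+.5)/6-.5+150)
def hd(a,b): d=b-a; return np.degrees(np.arctan2(d[1],d[0])).round(2)
print("roof hi",hd(atz(c,A(20,160),.215),atz(c,B(740,110),.215)))
print("line",hd(atz(c,A(20,193),.2),atz(c,B(740,139),.2)))
print("frame",hd(atz(c,A(375,233),.19),atz(c,B(440,204),.19)))
print("back",hd(atz(c,A(310,272),.2),atz(c,B(510,250),.2)),"front",hd(atz(c,A(310,410),.2),atz(c,B(520,377),.2)))
YAW=np.radians(115.5);PIN=np.array([.4717,.1159]);C,S=np.cos(YAW),np.sin(YAW)
def F(q): d=q[:2]-PIN; return (np.array([C*d[0]+S*d[1],-S*d[0]+C*d[1]])*1000).round(1)
for n,q in [("BL",atz(c,A(310,272),.2)),("BR",atz(c,B(510,250),.2)),("FL",atz(c,A(310,410),.2)),("FR",atz(c,B(520,377),.2)),("roof",atz(c,B(300,122),.215)),("pin",atz(c,A(232,370),.189))]: print(n,F(q))
```

```text
roof hi 25.35
line 25.42
frame 25.37
back 25.0 front 25.29
BL [  6.2 -18.9]
BR [   4.8 -179.4]
FL [ -5.3 -20.1]
FR [  -5.9 -179.3]
roof [  11.6 -138.8]
pin [0.2 0.8]
```

```bash
python3 -m creep '[[[0.5,0,0.3],[0,0,0]],[[1.5,0,0.8],[0,0,0]],[[1.8,0,0.9],[0,0,0]],[[1.2,0,0.7],[0,0,0]],[[0.5,0,0.3],[0,0,0]],[[0.3,0,0.1],[0,0,0]],[[0.1,0,0.06],[0,0,0]],[[0.1,0,0.06],[0,0,0]],[[0,0,0],[0,0,0]]]'; python3 -m creep '[[[0.08,0,0.04],[0,0,0]],[[0.08,0,0.04],[0,0,0]],[[0.05,0,0.03],[0,0,0]],[[0,0,0],[0,0,0]]]'
```

```text
t: 22.37
tool_pos: [0.601, 0.057, 0.3016]
orientation: [-1.45, -2.248, -0.389]
force: [-0.5, -1.0, -0.2]
opening: 0.0008
t: 22.7
tool_pos: [0.5999, 0.0592, 0.3016]
orientation: [-1.45, -2.248, -0.388]
force: [0.2, -1.2, -0.4]
opening: 0.0005
```

```bash
python3 -m creep '[[[0.03,0,0.02],[0,0,0]],[[0,0,0],[0,0,0]]]'; python3 -m creep '[[[0.03,0,0.02],[0,0,0]],[[0,0,0],[0,0,0]]]'; python3 snap.py wrist:14
```

```text
t: 22.87
tool_pos: [0.5998, 0.0595, 0.3017]
orientation: [-1.45, -2.249, -0.388]
force: [0.4, -2.3, 0.2]
opening: 0.0003
t: 23.03
tool_pos: [0.5997, 0.0597, 0.3017]
orientation: [-1.45, -2.249, -0.388]
force: [1.6, -4.7, 0.9]
opening: 0.0002
```

View pics/wrist14.png

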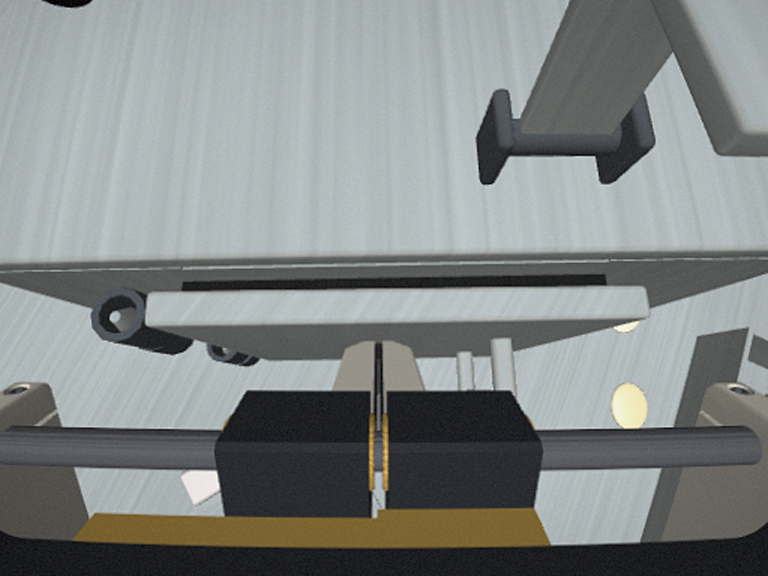

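```bash
python3 -m creep '[[[-0.02,0,-0.01],[0,0,0]],[[-0.02,0,-0.01],[0,0,0]],[[-0.02,0,-0.01],[0,0,0]],[[-0.02,0,-0.01],[0,0,0]],[[-0.02,0,-0.01],[0,0,0]],[[-0.05,0,-0.03],[0,0,0]],[[-0.1,0,-0.06],[0,0,0]],[[-0.3,0,-0.17],[0,0,0]],[[-0.9,0,-0.5],[0,0,0]],[[-1.5,0,-0.9],[0,0,0]],[[-0.9,0,-0.5],[0,0,0]],[[0,0,0],[0,0,0]]]'; python3 snap.py wrist:15;  python3 - <<'E'
from h import *
s=load("wrist15")["img"][:,:,::-1]
cv2.imwrite("pics/w15.png",np.vstack([cv2.resize(s[60:160,0:256],None,fx=3,fy=3,interpolation=cv2.INTER_CUBIC),cv2.resize(s[60:150,256:512],None,fx=3,fy=3,interpolation=cv2.INTER_CUBIC)]))
E
```

```text
t: 24.08
tool_pos: [0.6187, 0.0175, 0.3014]
orientation: [-1.452, -2.248, -0.389]
force: [0.4, 0.9, -0.0]
opening: 0.0003
```

View pics/w15.png

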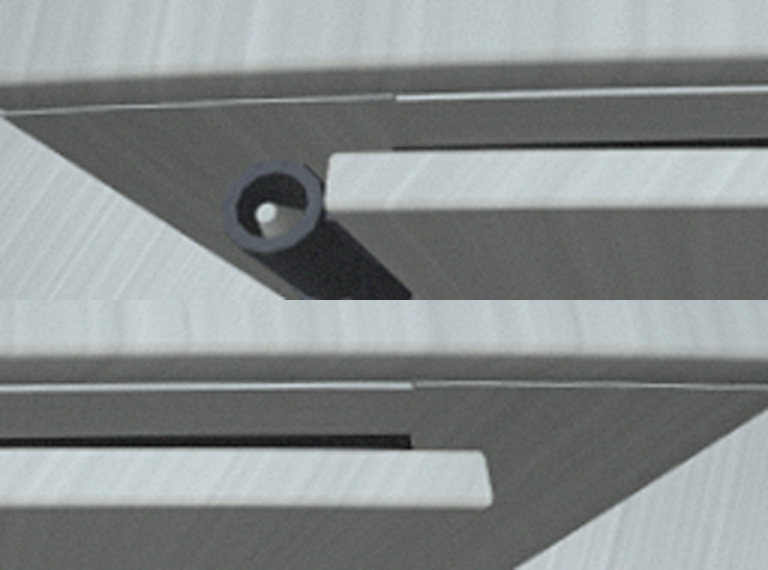

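Run:
```python
from h import *
c=load("wrist15")
A=lambda u,v:((u+.5)/3-.5,(v+.5)/3-.5+60)
B=lambda u,v:((u+.5)/3-.5+256,(v-300+.5)/3-.5+60)
def hd(a,b): d=b-a; return np.degrees(np.arctan2(d[1],d[0])).round(2)
print("roof hi",hd(atz(c,A(20,83),.215),atz(c,B(740,358),.215)))
print("line",hd(atz(c,A(20,112),.2),atz(c,B(740,386),.2)))
print("frame",hd(atz(c,A(395,148),.19),atz(c,B(410,435),.19)))
print("back",hd(atz(c,A(340,154),.2),atz(c,B(475,452),.2)),"front",hd(atz(c,A(340,211),.2),atz(c,B(480,507),.2)))
```

```text
roof hi 25.4
line 25.43
frame 25.39
back 24.47 front 24.58
```

```bash
python3 -m creep '[[[0.9,0,0.5],[0,0,0]],[[1.5,0,0.9],[0,0,0]],[[0.8,0,0.45],[0,0,0]],[[0.2,0,0.1],[0,0,0]],[[0.1,0,0.06],[0,0,0]],[[0.1,0,0.06],[0,0,0]],[[0.05,0,0.03],[0,0,0]],[[0.05,0,0.03],[0,0,0]],[[0,0,0],[0,0,0]]]'; python3 -m creep '[[[0.03,0,0.02],[0,0,0]],[[0,0,0],[0,0,0]]]'
```

```text
t: 24.88
tool_pos: [0.6003, 0.0584, 0.3016]
orientation: [-1.45, -2.248, -0.389]
force: [-0.2, -0.3, -0.6]
opening: 0.0001
t: 25.05
tool_pos: [0.6001, 0.0587, 0.3014]
orientation: [-1.45, -2.248, -0.388]
force: [0.1, 0.0, -0.3]
opening: 0.0006
```

```bash
python3 -m creep '[[[0.03,0,0.02],[0,0,0]],[[0.02,0,0.01],[0,0,0]],[[0,0,0],[0,0,0]]]'; python3 -m creep '[[[0.02,0,0.01],[0,0,0]],[[0,0,0],[0,0,0]]]';python3 -m creep '[[[0.02,0,0.01],[0,0,0]],[[0,0,0],[0,0,0]]]'
```

```text
t: 25.3
tool_pos: [0.5999, 0.0593, 0.3015]
orientation: [-1.45, -2.249, -0.388]
force: [-0.1, -1.0, -0.4]
opening: 0.0004
t: 25.47
tool_pos: [0.5998, 0.0594, 0.3015]
orientation: [-1.45, -2.249, -0.388]
force: [0.5, -1.7, -0.9]
opening: 0.0004
t: 25.63
tool_pos: [0.5998, 0.0596, 0.3016]
orientation: [-1.45, -2.249, -0.388]
force: [1.6, -3.2, -1.6]
opening: 0.0004
```

```bash
python3 -m creep '[[[-0.01,0,-0.005],[0,0,0]],[[-0.01,0,-0.005],[0,0,0]],[[-0.01,0,-0.005],[0,0,0]],[[-0.01,0,-0.005],[0,0,0]],[[-0.01,0,-0.005],[0,0,0]],[[-0.01,0,-0.005],[0,0,0]],[[-0.01,0,-0.005],[0,0,0]],[[-0.01,0,-0.005],[0,0,0]],[[0,0,0],[0,0,0]],[[0,0,0],[0,0,0]]]'; python3 snap.py wrist:16; python3 -m creep '[[[-0.01,0,-0.005],[0,0,0]],[[-0.02,0,-0.01],[0,0,0]],[[-0.05,0,-0.03],[0,0,0]],[[-0.2,0,-0.12],[0,0,0]],[[-0.6,0,-0.35],[0,0,0]],[[-1.2,0,-0.7],[0,0,0]],[[-1,0,-0.55],[0,0,0]],[[-0.5,0,-0.3],[0,0,0]],[[0,0,0],[0,0,0]]]'; python3 snap.py wrist:17;  python3 - <<'E'
from h import *
for k in (16,17):
    s=load(f"wrist{k}")["img"][:,:,::-1]; o=60 if k==17 else 145
    cv2.imwrite(f"pics/w{k}.png",np.vstack([cv2.resize(s[o:o+100,0:256],None,fx=3,fy=3,interpolation=cv2.INTER_CUBIC),cv2.resize(s[o:o+90,256:512],None,fx=3,fy=3,interpolation=cv2.INTER_CUBIC)]))
E
```

```text
t: 26.47
tool_pos: [0.6, 0.0592, 0.3015]
orientation: [-1.449, -2.248, -0.389]
force: [0.6, -1.0, -0.1]
opening: 0.0006
t: 27.27
tool_pos: [0.6178, 0.0194, 0.3014]
orientation: [-1.452, -2.247, -0.389]
force: [-1.1, 1.3, -0.6]
opening: 0.0008
```

View pics/w17.png

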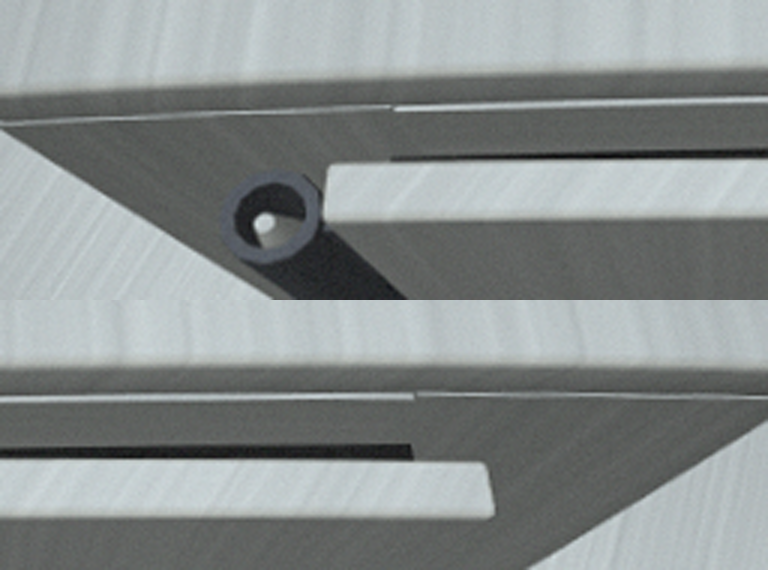

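View pics/w16.png

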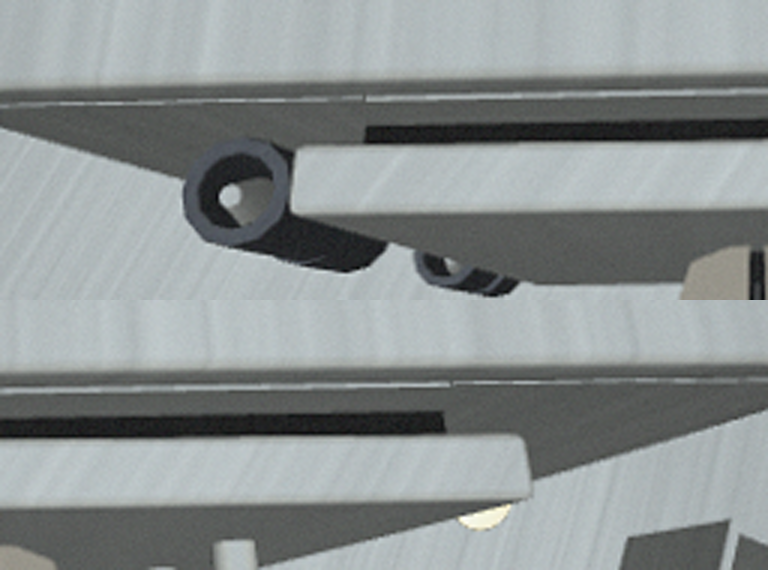

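Run:
```python
from h import *
def hd(a,b): d=b-a; return np.degrees(np.arctan2(d[1],d[0])).round(2)
for k,o,pts in ((17,60,dict(roof=[(20,92),(740,368)],line=[(20,123),(740,396)],frame=[(395,157),(410,445)],back=[(340,164),(475,463)],front=[(340,219),(480,518)])),
 (16,145,dict(roof=[(20,94),(740,363)],line=[(20,102),(740,377)],frame=[(370,126),(440,412)],back=[(310,145),(510,434)],front=[(310,213),(520,497)]))):
    c=load(f"wrist{k}")
    A=lambda u,v:((u+.5)/3-.5,(v+.5)/3-.5+o)
    B=lambda u,v:((u+.5)/3-.5+256,(v-300+.5)/3-.5+o)
    z=dict(roof=.215,line=.2,frame=.19,back=.2,front=.2)
    for n,(a,b) in pts.items(): 
        P=atz(c,A(*a),z[n]);Q=atz(c,B(*b),z[n]); print(k,n,hd(P,Q))
```

```text
17 roof 25.35
17 line 25.46
17 frame 25.29
17 back 24.39
17 front 24.37
16 roof 25.62
16 line 25.37
16 frame 25.36
16 back 25.03
16 front 25.29
```

```bash
python3 -m creep '[[[0.6,0,0.35],[0,0,0]],[[1.2,0,0.7],[0,0,0]],[[1,0,0.55],[0,0,0]],[[0.3,0,0.2],[0,0,0]],[[0.1,0,0.06],[0,0,0]],[[0.1,0,0.06],[0,0,0]],[[0.1,0,0.06],[0,0,0]],[[0.05,0,0.02],[0,0,0]],[[0.03,0,0.02],[0,0,0]],[[0,0,0],[0,0,0]]]'; python3 -m creep '[[[0.03,0,0.02],[0,0,0]],[[0,0,0],[0,0,0]]]'
```

```text
t: 28.15
tool_pos: [0.6006, 0.0579, 0.3014]
orientation: [-1.45, -2.248, -0.389]
force: [-0.8, -0.2, 0.4]
opening: 0.0002
t: 28.32
tool_pos: [0.6004, 0.0583, 0.3013]
orientation: [-1.449, -2.248, -0.389]
force: [0.4, 0.1, 0.4]
opening: 0.0004
```

```bash
python3 -m creep '[[[0.03,0,0.02],[0,0,0]],[[0.03,0,0.02],[0,0,0]],[[0.02,0,0.01],[0,0,0]],[[0,0,0],[0,0,0]]]'; python3 -m creep '[[[0.02,0,0.01],[0,0,0]],[[0,0,0],[0,0,0]]]'; python3 -m creep '[[[0.02,0,0.01],[0,0,0]],[[0,0,0],[0,0,0]]]'
```

```text
t: 28.65
tool_pos: [0.6, 0.0592, 0.3013]
orientation: [-1.449, -2.249, -0.388]
force: [-0.3, -0.2, 0.1]
opening: 0.0005
t: 28.82
tool_pos: [0.5999, 0.0593, 0.3013]
orientation: [-1.45, -2.249, -0.388]
force: [-0.4, -1.6, 0.2]
opening: 0.0009
t: 28.98
tool_pos: [0.5998, 0.0595, 0.3014]
orientation: [-1.45, -2.249, -0.388]
force: [0.2, -2.6, -0.8]
opening: 0.0005
```

```bash
python3 -m creep '[[[-0.008,0,-0.005],[0,0,0]],[[-0.008,0,-0.005],[0,0,0]],[[-0.008,0,-0.005],[0,0,0]],[[-0.008,0,-0.005],[0,0,0]],[[-0.008,0,-0.005],[0,0,0]],[[-0.008,0,-0.005],[0,0,0]],[[-0.008,0,-0.005],[0,0,0]],[[-0.008,0,-0.005],[0,0,0]],[[-0.008,0,-0.005],[0,0,0]],[[-0.008,0,-0.005],[0,0,0]],[[0,0,0],[0,0,0]],[[0,0,0],[0,0,0]]]'; python3 -m creep '[[[-0.01,0,-0.005],[0,0,0]],[[-0.01,0,-0.005],[0,0,0]],[[-0.01,0,-0.005],[0,0,0]],[[-0.01,0,-0.005],[0,0,0]],[[-0.01,0,-0.005],[0,0,0]],[[-0.01,0,-0.005],[0,0,0]],[[-0.01,0,-0.005],[0,0,0]],[[-0.01,0,-0.005],[0,0,0]],[[-0.01,0,-0.005],[0,0,0]],[[-0.01,0,-0.005],[0,0,0]],[[-0.01,0,-0.005],[0,0,0]],[[-0.02,0,-0.01],[0,0,0]]]'; python3 snap.py wrist:18; python3 -m creep '[[[-0.1,0,-0.06],[0,0,0]],[[-0.6,0,-0.35],[0,0,0]],[[-1.2,0,-0.7],[0,0,0]],[[-1,0,-0.55],[0,0,0]],[[-0.5,0,-0.3],[0,0,0]],[[0,0,0],[0,0,0]]]'; python3 snap.py wrist:19;  python3 - <<'E'
from h import *
for k in (18,19):
    s=load(f"wrist{k}")["img"][:,:,::-1]; o=60 if k==19 else 145
    cv2.imwrite(f"pics/w{k}.png",np.vstack([cv2.resize(s[o:o+100,0:256],None,fx=3,fy=3,interpolation=cv2.INTER_CUBIC),cv2.resize(s[o:o+90,256:512],None,fx=3,fy=3,interpolation=cv2.INTER_CUBIC)]))
E
```

```text
t: 29.98
tool_pos: [0.6001, 0.0589, 0.3014]
orientation: [-1.449, -2.248, -0.389]
force: [-0.5, 0.4, 1.2]
opening: 0.0006
t: 30.98
tool_pos: [0.6007, 0.0575, 0.3013]
orientation: [-1.449, -2.248, -0.388]
force: [0.1, 0.2, 0.6]
opening: 0.0007
t: 31.53
tool_pos: [0.6177, 0.0197, 0.3012]
orientation: [-1.452, -2.247, -0.389]
force: [0.2, 0.1, 0.4]
opening: 0.0006
```

View pics/w18.png

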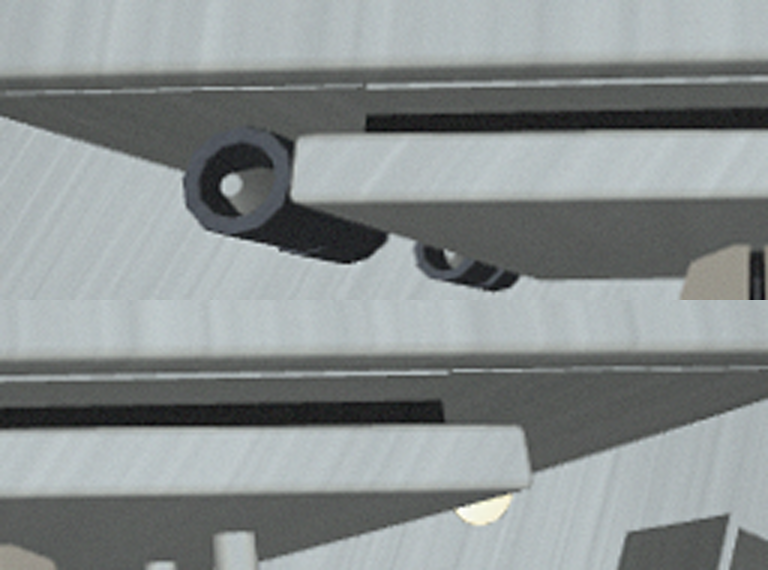

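View pics/w19.png

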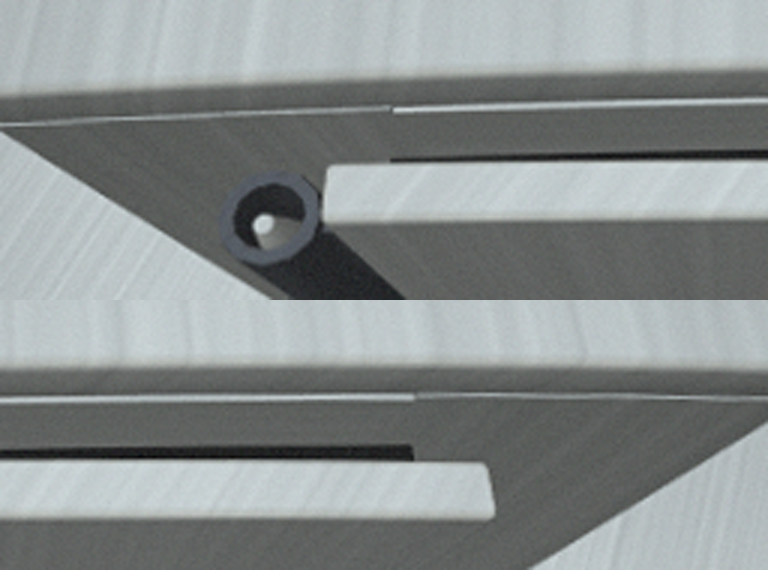

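Run:
```python
from h import *
c8=load("wrist18");c9=load("wrist19")
A=lambda o:(lambda u,v:((u+.5)/3-.5,(v+.5)/3-.5+o))
B=lambda o:(lambda u,v:((u+.5)/3-.5+256,(v-300+.5)/3-.5+o))
YAW=np.radians(115.5);PIN=np.array([.4717,.1159]);C,S=np.cos(YAW),np.sin(YAW)
def F(q): d=q[:2]-PIN; return (np.array([C*d[0]+S*d[1],-S*d[0]+C*d[1],q[2]])*1000).round(1)
a8,a9,b8,b9=A(145),A(60),B(145),B(60)
for n,p,q in [("BL",a8(298,135),a9(330,164)),("FL",a8(294,203),a9(323,222)),("BR",b8(522,425),b9(487,462)),("FR",b8(530,485),b9(494,519)),
 ("pintip",a8(231,185),a9(264,224)),("frameR",b8(443,402),b9(412,445)),("frameL",a8(366,117),a9(390,158)),("lineR",b8(448,373),b9(415,397)),("lineL",a8(366,86),a9(393,107))]:
    print(n,F(tri([(c8,p),(c9,q)])))
```

```text
BL [  5.9 -17.4 200. ]
FL [ -5.4 -17.8 200.2]
BR [   5.7 -185.   195.2]
FR [  -4.4 -186.5  192.3]
pintip [ -0.2  -0.2 190.1]
frameR [  10.7 -172.9  192.9]
frameL [ 10.8 -24.9 193.3]
lineR [  11.4 -166.1  206.9]
lineL [ 11.5 -31.8 207.9]
```

Run:
```python
from h import *
c=load("top13")
f=lambda u,v:((u+.5)/5-.5+110,(v+.5)/5-.5+140)
YAW=np.radians(115.5);PIN=np.array([.4717,.1159]);C,S=np.cos(YAW),np.sin(YAW)
def F(q): d=q[:2]-PIN; return (np.array([C*d[0]+S*d[1]-.182,-S*d[0]+C*d[1]+.1013,q[2]])*1000).round(1)
for uv in [(222,178),(240,220),(318,132),(333,175)]: print(F(atz(c,f(*uv),.285)))
# predicted for phi
def W2(x,y,z): d=np.array([x+.182,y-.1013]); return [PIN[0]+C*d[0]-S*d[1],PIN[1]+S*d[0]+C*d[1],z]
for ph in (1.5,1.6,1.7,1.8,1.9,2.0):
    ex,ez=-.14-.057*np.cos(ph),.227+.057*np.sin(ph); lx,lz=ex-.05*np.sin(ph),ez-.05*np.cos(ph)
    q=proj(c,[W2(ex,-.059,ez),W2(ex,-.033,ez),W2(lx,-.059,lz),W2(lx,-.033,lz)]); print(ph,((q+.5-[110,140])*5-.5).round(0).tolist())
w=load("wrist14")
for ph in (1.5,1.7,1.9,2.0):
    ex,ez=-.14-.057*np.cos(ph),.227+.057*np.sin(ph)
    lx,lz=ex-.05*np.sin(ph),ez-.05*np.cos(ph)
    print(ph,((proj(w,[W2(ex,-.033,ez),W2(lx,-.033,lz),W2(lx,-.059,lz)])+.5)*1.5-.5).round(0).tolist())
```

```text
[-129.5  -55.6  285. ]
[-128.4  -31.8  285. ]
[-183.3  -54.7  285. ]
[-180.5  -31.1  285. ]
1.5 [[245.0, 160.0], [267.0, 204.0], [335.0, 117.0], [357.0, 162.0]]
1.6 [[235.0, 165.0], [257.0, 209.0], [323.0, 120.0], [345.0, 165.0]]
1.7 [[225.0, 170.0], [247.0, 215.0], [311.0, 124.0], [333.0, 168.0]]
1.8 [[216.0, 175.0], [238.0, 220.0], [297.0, 128.0], [320.0, 173.0]]
1.9 [[207.0, 181.0], [229.0, 225.0], [284.0, 133.0], [306.0, 178.0]]
2.0 [[199.0, 186.0], [220.0, 231.0], [270.0, 138.0], [292.0, 183.0]]
1.5 [[655.0, -66.0], [719.0, 263.0], [899.0, 261.0]]
1.7 [[636.0, -115.0], [765.0, 132.0], [958.0, 140.0]]
1.9 [[614.0, -140.0], [789.0, -24.0], [982.0, 2.0]]
2.0 [[602.0, -145.0], [788.0, -99.0], [976.0, -62.0]]
```

```bash
cat > cp.py <<'E'
from plan import *
YAWD=115.5; YAW=np.radians(YAWD);PIN=np.array([.4717,.1159]);C,S=np.cos(YAW),np.sin(YAW)
def W2(x,y,z): d=np.array([x+.182,y-.1013]); return np.array([PIN[0]+C*d[0]-S*d[1],PIN[1]+S*d[0]+C*d[1],z])
def here():
    p,r=pose(); d=p[:2]-PIN; t=p+r.apply([0,0,.186]); d=t[:2]-PIN
    x=r.apply([1,0,0]); return np.array([C*d[0]+S*d[1]-.182,-S*d[0]+C*d[1]+.1013,t[2]]).round(4),np.degrees(np.arctan2(x[1],x[0])).round(2)
def T(x,y,z): return W2(x,y,z+.186)
E
python3 -c "
from cp import *
print(here(),pose()[0])
a=T(-.26,-.046,.325); print(a, T(-.105,-.046,.325)); show(rows(a,down(YAWD),8))
"
```

```text
(array([-0.2378,  0.0089,  0.1401]), np.float64(114.3)) [0.61739261 0.02052302 0.30113166]
[0.63823068 0.10891263 0.511     ] [0.57150146 0.24881335 0.511     ]
[2.09, 0.69, -1.82] [0.04, -3.75, -0.15]
[1.97, 0.7, -1.96] [0.04, -3.75, -0.15]
[1.83, 0.7, -2.08] [0.04, -3.75, -0.15]
[1.69, 0.7, -2.2] [0.04, -3.75, -0.15]
[1.54, 0.71, -2.3] [0.04, -3.75, -0.15]
[1.39, 0.71, -2.4] [0.04, -3.75, -0.15]
[1.22, 0.71, -2.48] [0.04, -3.75, -0.15]
[1.06, 0.71, -2.56] [0.04, -3.75, -0.15]
```

```bash
python3 -m creep '[[[1.4,0,-2.4],[0,0,0]],[[2.1,0.7,-1.8],[0,-3.7,-0.1]],[[2,0.7,-2],[0,-3.7,-0.1]],[[1.8,0.7,-2.1],[0,-3.8,-0.1]],[[1.7,0.7,-2.2],[0,-3.8,-0.2]],[[1.5,0.7,-2.3],[0,-3.8,-0.2]],[[1.4,0.7,-2.4],[0,-3.8,-0.2]],[[1.2,0.7,-2.5],[0,-3.8,-0.2]],[[1,0.7,-1],[0,-3.7,-0.2]],[[0,0.7,0],[0,0,0]],[[0,0,0],[0,0,0]]]';python3 -c "
from cp import *
print(here(),pose()[0])
print(T(-.105,-.046,.325)); show(rows(T(-.105,-.046,.325),down(YAWD),5))
"
```

```text
t: 32.5
tool_pos: [0.6438, 0.1145, 0.5242]
orientation: [1.668, 2.658, 0.008]
force: [0.5, -0.3, -0.8]
opening: 0.0007
(array([-0.2574, -0.0547,  0.3382]), np.float64(115.78)) [0.64383665 0.11449173 0.52424405]
[0.57150146 0.24881335 0.511     ]
[3.05, -0.14, 0.26] [0.07, 0.0, 0.06]
[3.05, -0.14, 0.26] [0.07, 0.0, 0.06]
[3.05, -0.14, 0.26] [0.07, 0.0, 0.06]
[3.05, -0.14, 0.26] [0.07, 0.0, 0.06]
[3.05, -0.15, 0.26] [0.07, 0.0, 0.06]
```

```bash
python3 -m creep '[[[2,-0.15,0],[0,0,0]],[[3,-0.15,0],[0,0,0]],[[3.2,-0.15,0],[0,0,0]],[[3.2,-0.15,0.3],[0,0,0]],[[2.5,-0.15,0.4],[0,0,0]],[[1.5,0,0.4],[0,0,0]],[[0,0,0],[0,0,0]],[[0,0,0],[0,0,0]]]';python3 snap.py wrist:20 scene:20; python3 -c "
from cp import *
print(here(),pose()[0])
"
```

```text
t: 33.17
tool_pos: [0.5703, 0.2483, 0.5106]
orientation: [1.671, 2.658, 0.001]
force: [0.1, -0.8, 0.4]
opening: 0.0007
(array([-0.1063, -0.0455,  0.3258]), np.float64(115.57)) [0.57088897 0.24739761 0.51176808]
```

View pics/wrist20.png

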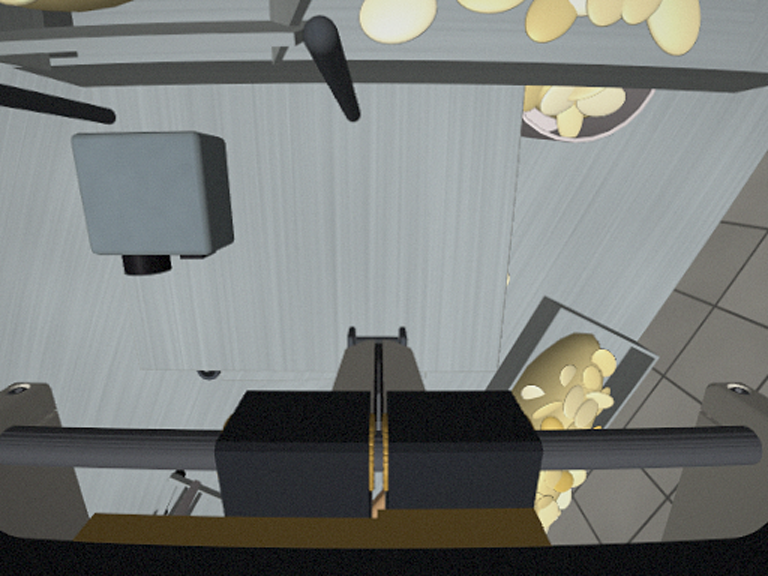

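View pics/scene20.png

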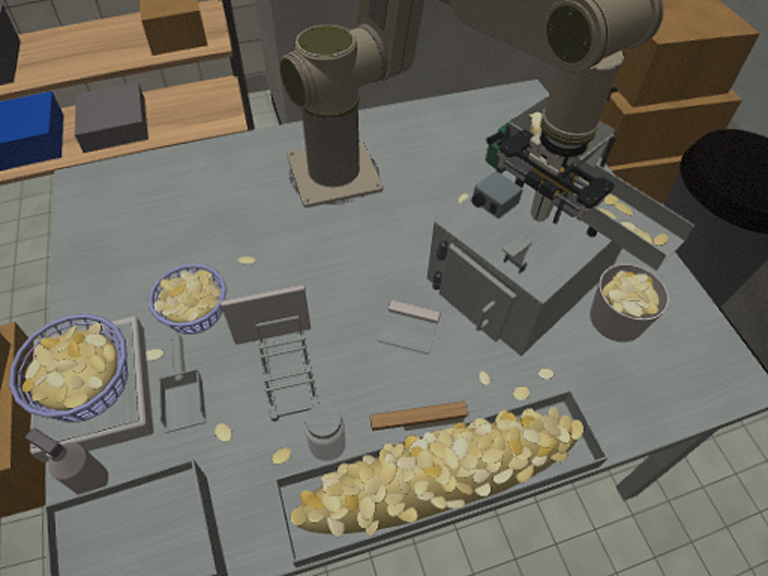

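Run:
```python
from cp import *
c=load("wrist20"); f=lambda u,v:((u+.5)/1.5-.5,(v+.5)/1.5-.5)
def F(q): d=q[:2]-PIN; return (np.array([C*d[0]+S*d[1]-.182,-S*d[0]+C*d[1]+.1013,q[2]])*1000).round(0)
print("cam",F(c["T"][:3,3]))
print(F(atz(c,f(353,118),.215)),[F(atz(c,f(320,35),z)) for z in (.3,.35,.39)],[F(atz(c,f(350,90),z)) for z in (.215,.25,.3)])
s=load("scene20");print([F(tri([(c,f(318,30)),(s,((372/1.0),0))])) ] if 0 else "")
print("pivot",F(atz(c,f(378,338),.227)))
```

```text
cam [-24. -44. 491.]
[ 11. -28. 215.] [array([ 34., -19., 300.]), array([ 19., -26., 350.]), array([  7., -31., 390.])] [array([ 28., -26., 215.]), array([ 21., -28., 250.]), array([ 12., -32., 300.])]

pivot [-137.  -44.  227.]
```

```bash
python3 -m creep '[[[0,0,0.7],[0,0,0]],[[0,0,1.3],[0,0,0]],[[0,0,1.5],[0,0,0]],[[0,0,1.5],[0,0,0]],[[0,0,0.7],[0,0,0]],[[0,0,0.3],[0,0,0]],[[0,0,0],[0,0,0]]]';python3 -m creep '[[[-0.3,0,0],[0,0,0]],[[-0.5,0,0],[0,0,0]],[[-0.5,0,0],[0,0,0]],[[-0.4,0,0],[0,0,0]],[[-0.4,0,0],[0,0,0]],[[-0.4,0,0],[0,0,0]]]'; python3 -c "
from cp import *
print(here(),pose()[0])
"
```

```text
t: 33.85
tool_pos: [0.5705, 0.2482, 0.4513]
orientation: [1.672, 2.656, 0.003]
force: [-0.6, -0.1, -0.3]
opening: 0.0006
t: 34.35
tool_pos: [0.5816, 0.2257, 0.4532]
orientation: [1.671, 2.655, 0.006]
force: [-0.8, 0.9, 1.0]
opening: 0.0004
(array([-0.1305, -0.0463,  0.2673]), np.float64(115.64)) [0.58160537 0.22570712 0.45324844]
```

```bash
python3 -m creep '[[[-0.4,0,0],[0,0,0]],[[-0.4,0,0.05],[0,0,0]],[[-0.4,0,0.05],[0,0,0]],[[-0.4,0,0.1],[0,0,0]]]'; python3 -m creep '[[[-0.4,0,0.2],[0,0,0]],[[-0.4,0,0.2],[0,0,0]],[[-0.4,0,0.3],[0,0,0]],[[-0.4,0,0.3],[0,0,0]]]';python3 snap.py scene:21; python3 -c "
from cp import *
print(here(),pose()[0])
s=load('scene21')['img'][:,:,::-1]
cv2.imwrite('pics/s21c.png',cv2.resize(s[110:240,290:410],None,fx=6,fy=4.6,interpolation=cv2.INTER_CUBIC))
"
```

```text
t: 34.68
tool_pos: [0.5884, 0.2113, 0.4507]
orientation: [1.671, 2.656, 0.005]
force: [-0.5, 2.1, -0.8]
opening: 0.0007
t: 35.02
tool_pos: [0.5954, 0.197, 0.4403]
orientation: [1.671, 2.656, 0.005]
force: [-1.1, 1.6, 0.1]
opening: 0.0003
(array([-0.1632, -0.0458,  0.2535]), np.float64(115.62)) [0.59558775 0.19626197 0.43952141]
```

View pics/s21c.png

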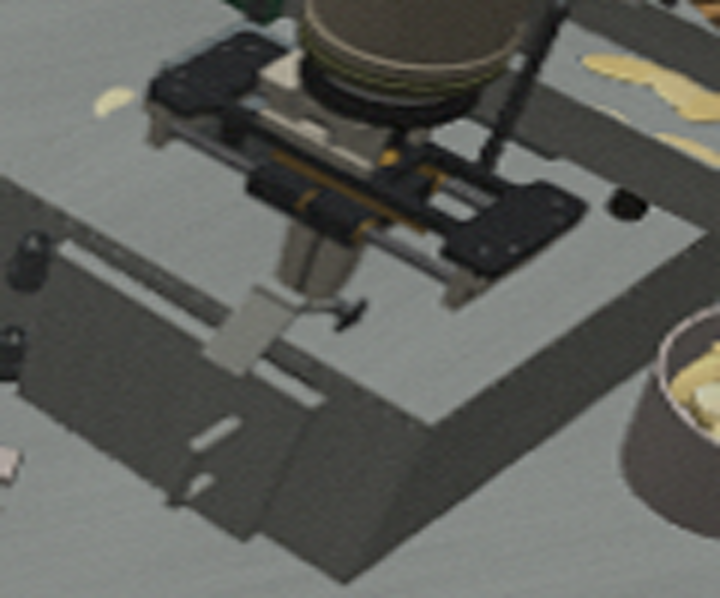

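```bash
python3 -m creep '[[[-0.3,0,0.3],[0,0,0]],[[-0.3,0,0.3],[0,0,0]],[[-0.3,0,0.3],[0,0,0]],[[-0.2,0,0.3],[0,0,0]],[[0,0,0.3],[0,0,0]],[[0,0,0.2],[0,0,0]],[[0,0,0.2],[0,0,0]],[[0,0,0.1],[0,0,0]]]'; python3 -m creep '[[[0,0,0.1],[0,0,0]],[[0,0,0.1],[0,0,0]],[[0,0,0],[0,0,0]]]';python3 -c "
from cp import *
print(here(),pose()[0])
"
```

```text
t: 35.73
tool_pos: [0.6001, 0.1873, 0.4206]
orientation: [1.671, 2.655, 0.005]
force: [1.5, -0.1, 0.5]
opening: 0.0003
t: 35.98
tool_pos: [0.6001, 0.1874, 0.4187]
orientation: [1.671, 2.656, 0.005]
force: [1.2, -0.1, 0.2]
opening: 0.0005
(array([-0.1731, -0.0463,  0.2327]), np.float64(115.65)) [0.60011783 0.1874279  0.41869877]
```

```bash
python3 -m creep '[[[0,0,0.1],[0,0,0]],[[0,0,0.1],[0,0,0]],[[0,0,0],[0,0,0]]]';python3 -m creep '[[[0,0,0.05],[0,0,0]],[[0,0,0.05],[0,0,0]],[[0,0,0],[0,0,0]]]';python3 snap.py scene:22; python3 -c "
from cp import *
print(here(),pose()[0])
s=load('scene22')['img'][:,:,::-1]
cv2.imwrite('pics/s22c.png',cv2.resize(s[110:240,290:410],None,fx=6,fy=4.6,interpolation=cv2.INTER_CUBIC))
"
```

```text
t: 36.23
tool_pos: [0.6002, 0.1874, 0.4167]
orientation: [1.671, 2.655, 0.005]
force: [0.0, 0.4, 0.9]
opening: 0.0009
t: 36.48
tool_pos: [0.6001, 0.1874, 0.4159]
orientation: [1.671, 2.655, 0.005]
force: [0.2, -1.1, 1.5]
opening: 0.0006
(array([-0.1731, -0.0464,  0.2299]), np.float64(115.64)) [0.60015931 0.1873713  0.41593017]
```

View pics/s22c.png

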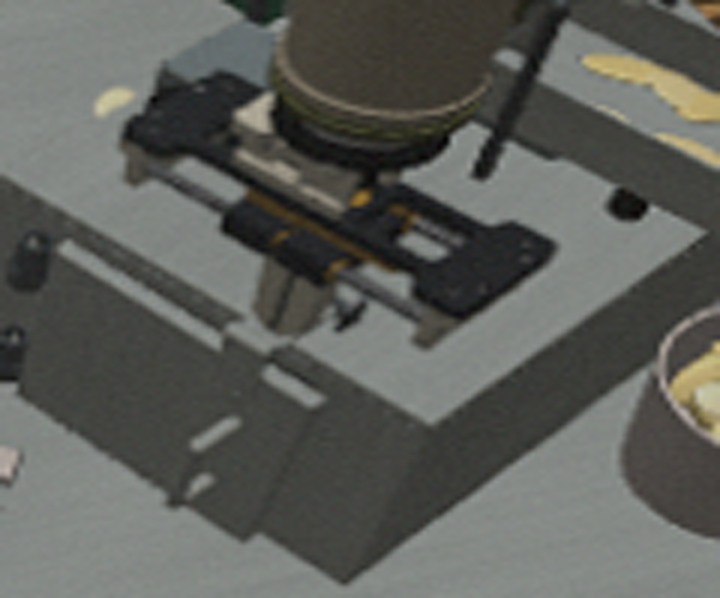

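```bash
python3 -m creep '[[[0,0,0.05],[0,0,0]],[[0,0,0],[0,0,0]]]';python3 -m creep '[[[0,0,0.05],[0,0,0]],[[0,0,0],[0,0,0]]]';python3 -m creep '[[[0,0,0.05],[0,0,0]],[[0,0,0],[0,0,0]]]'
```

```text
t: 36.7
tool_pos: [0.6001, 0.1874, 0.4159]
orientation: [1.671, 2.655, 0.006]
force: [-1.9, -0.9, 5.3]
opening: 0.0005
t: 36.87
tool_pos: [0.6001, 0.1873, 0.4158]
orientation: [1.67, 2.655, 0.006]
force: [-2.7, -1.2, 7.5]
opening: 0.0005
t: 37.03
tool_pos: [0.6001, 0.1873, 0.4158]
orientation: [1.67, 2.655, 0.006]
force: [-3.6, -2.6, 10.0]
opening: 0.0003
```

```bash
python3 -m creep '[[[0,0,-0.1],[0,0,0]],[[0,0,-0.3],[0,0,0]],[[0,0,-1],[0,0,0]],[[0,0,-2],[0,0,0]],[[-2,0,-2.5],[0,0,0]],[[-3,0,-2],[0,0,0]],[[-3.5,0,0],[0,0,0]],[[-3.5,0,0],[0,0,0]],[[-3.5,0,0],[0,0,0]],[[-3,0,0],[0,0,0]],[[-1,0,0],[0,0,0]],[[0,0,0],[0,0,0]]]';python3 snap.py scene:23 wrist:23 top:23; python3 -c "
from cp import *
print(here(),pose()[0])
s=load('scene23')['img'][:,:,::-1]
cv2.imwrite('pics/s23c.png',cv2.resize(s[110:240,280:400],None,fx=6,fy=4.6,interpolation=cv2.INTER_CUBIC))
"
```

```text
t: 38.03
tool_pos: [0.6848, 0.0089, 0.4933]
orientation: [1.676, 2.653, 0.004]
force: [-0.3, 0.8, 0.1]
opening: 0.0002
(array([-0.3666, -0.0468,  0.3079]), np.float64(115.69)) [0.683841   0.01276921 0.49386929]
```

View pics/s23c.png

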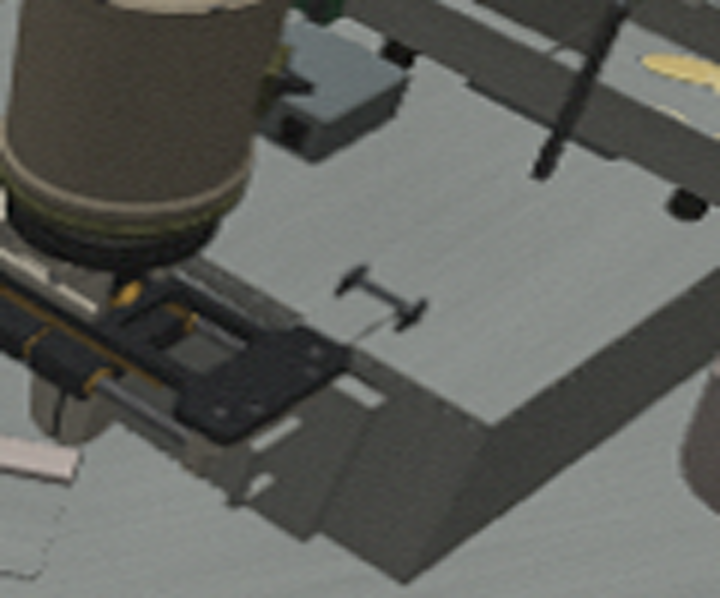

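View pics/wrist23.png

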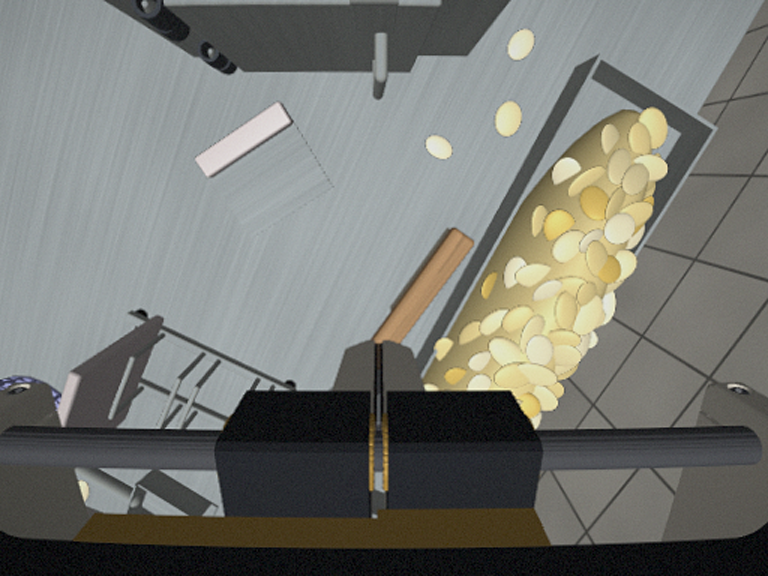

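View pics/top23.png

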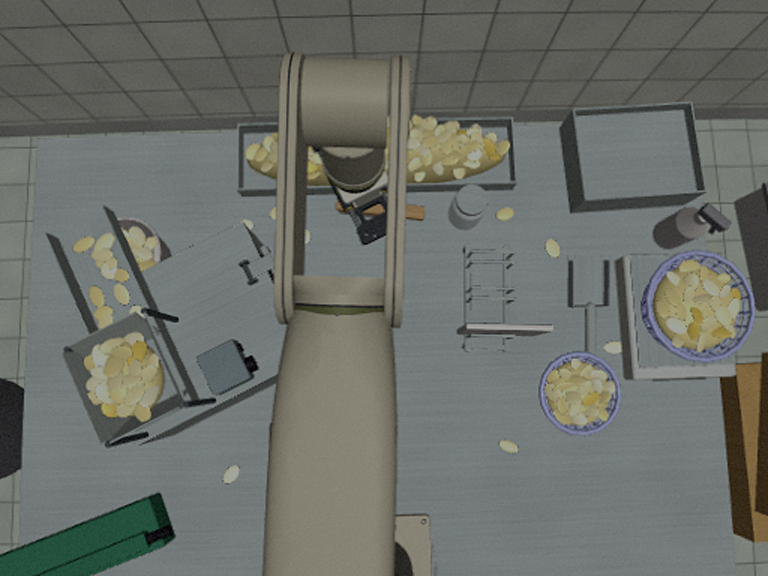

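```bash
python3 -m creep '[[[2,0,-1],[0,0,0]],[[3,0,-1],[0,0,0]],[[3,0,-1],[0,0,0]],[[2,0,0],[0,0,0]],[[0,0,0],[0,0,0]],[[0,0,0],[0,0,0]]]';python3 snap.py wrist:24; python3 -m creep '[[[-2,-3,0],[0,0,0]],[[-2,-4,0],[0,0,0]],[[-2,-4,0],[0,0,0]],[[-2,-4,0],[0,0,0]],[[-2,-3,0],[0,0,0]],[[0,0,0],[0,0,0]]]';python3 snap.py scene:25; python3 -c "
from cp import *
print(here(),pose()[0])
s=load('scene25')['img'][:,:,::-1]
cv2.imwrite('pics/s25c.png',cv2.resize(s[110:240,280:400],None,fx=6,fy=4.6,interpolation=cv2.INTER_CUBIC))
"
```

```text
t: 38.68
tool_pos: [0.6396, 0.1043, 0.5245]
orientation: [1.665, 2.658, 0.007]
force: [-0.2, -0.0, 0.7]
opening: 0.0006
t: 39.23
tool_pos: [0.5248, -0.0641, 0.523]
orientation: [1.677, 2.65, 0.001]
force: [-0.1, 0.2, 0.1]
opening: 0.0004
(array([-0.3667,  0.1281,  0.337 ]), np.float64(115.36)) [ 0.52594114 -0.06225991  0.52297915]
```

View pics/s25c.png

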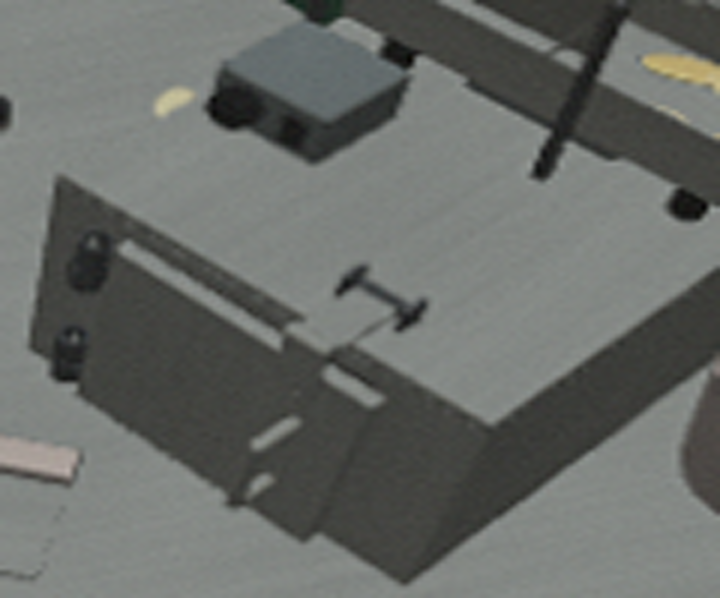

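View pics/wrist24.png

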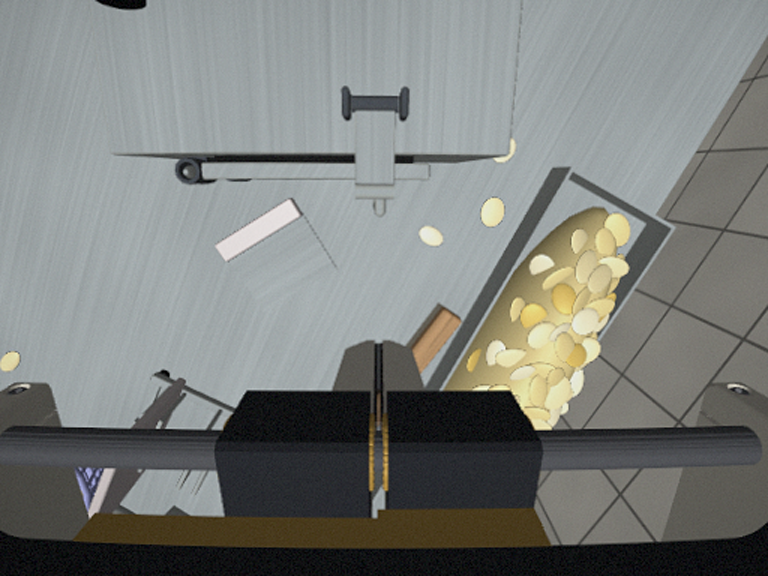

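Run:
```python
from cp import *
w=load("wrist24"); s=load("scene25")
for ph in (0,.05,.1,.2):
    ex,ez=-.14-.057*np.cos(ph),.227+.057*np.sin(ph); lx,lz=ex-.05*np.sin(ph),ez-.05*np.cos(ph)
    P=[W2(-.14,-.046,.227),W2(ex,-.033,ez),W2(ex,-.059,ez),W2(lx,-.033,lz),W2(lx,-.059,lz)]
    print(ph,((proj(w,P)+.5)*1.5-.5).round(1).tolist(),((proj(s,P)+.5-[280,110])*[6,4.6]-.5).round(0).tolist())
i=w["img"][:,:,::-1]; cv2.imwrite("pics/w24c.png",cv2.resize(i[50:150,200:300],None,fx=6,fy=6,interpolation=cv2.INTER_CUBIC))
```

```text
0 [[378.7, 103.1], [359.0, 193.7], [397.3, 193.9], [361.5, 190.6], [394.0, 190.8]] [[384.0, 299.0], [286.0, 335.0], [329.0, 360.0], [269.0, 383.0], [310.0, 408.0]]
0.05 [[378.7, 103.1], [358.9, 193.8], [397.5, 194.0], [361.4, 193.9], [394.1, 194.1]] [[384.0, 299.0], [287.0, 332.0], [330.0, 358.0], [267.0, 383.0], [308.0, 407.0]]
0.1 [[378.7, 103.1], [358.7, 193.7], [397.7, 193.9], [361.3, 197.0], [394.2, 197.2]] [[384.0, 299.0], [289.0, 329.0], [331.0, 355.0], [265.0, 382.0], [306.0, 407.0]]
0.2 [[378.7, 103.1], [358.3, 192.7], [398.2, 193.0], [361.0, 202.9], [394.5, 203.1]] [[384.0, 299.0], [292.0, 323.0], [335.0, 348.0], [261.0, 380.0], [302.0, 404.0]]
```

View pics/w24c.png

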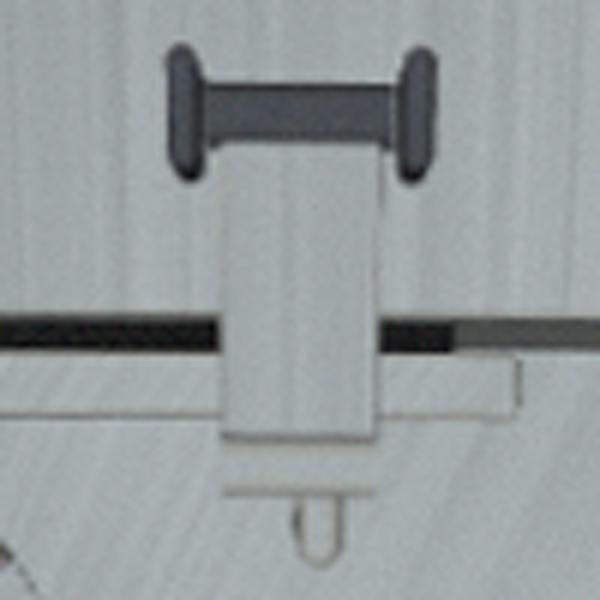

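Run:
```python
from cp import *
s=load("scene25"); i=s["img"][:,:,::-1]; cv2.imwrite("pics/s25d.png",cv2.resize(i[165:225,310:370],None,fx=10,fy=10,interpolation=cv2.INTER_CUBIC))
for ph in (0,.1,.2):
  for o in (.003,-.003):
    # outer (o>0) / inner surfaces
    ex,ez=-.14-.057*np.cos(ph)-o*np.cos(ph),.227+.057*np.sin(ph); e=np.array([ex,ez]); u=np.array([-np.sin(ph),-np.cos(ph)])
    top=e-u*.003; bot=e+u*.05
    P=[W2(top[0],-.033,top[1]),W2(top[0],-.059,top[1]),W2(bot[0],-.033,bot[1]),W2(bot[0],-.059,bot[1])]
    print(ph,o,((proj(s,P)+.5-[310,165])*10-.5).round(0).tolist())
```

```text
0 0.003 [[172.0, 179.0], [243.0, 233.0], [142.0, 290.0], [210.0, 343.0]]
0 -0.003 [[186.0, 168.0], [257.0, 222.0], [156.0, 279.0], [223.0, 332.0]]
0.1 0.003 [[177.0, 165.0], [248.0, 220.0], [135.0, 287.0], [203.0, 340.0]]
0.1 -0.003 [[191.0, 154.0], [262.0, 208.0], [148.0, 275.0], [216.0, 329.0]]
0.2 0.003 [[183.0, 151.0], [255.0, 205.0], [129.0, 281.0], [198.0, 335.0]]
0.2 -0.003 [[197.0, 140.0], [268.0, 194.0], [143.0, 270.0], [211.0, 324.0]]
```

View pics/s25d.png

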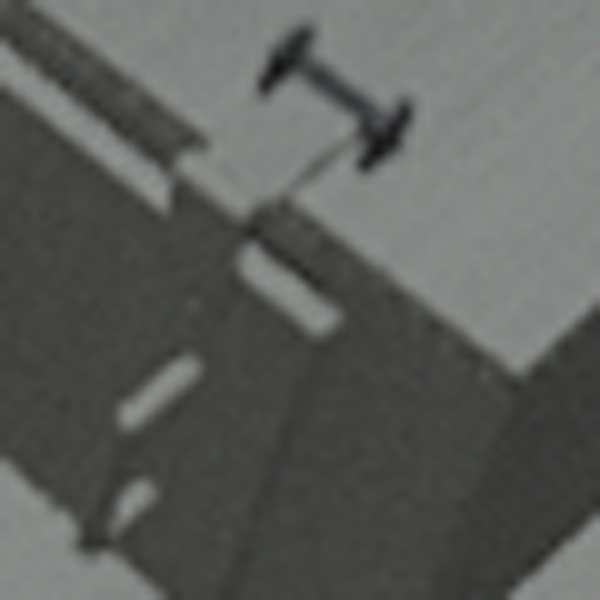

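```bash
python3 -m creep '[[[0,0,0],[0,0,0]],[[0,0,0],[0,0,0]]]'; python3 -c "
from plant import close_job; print(close_job())"
```

```text
t: 39.45
tool_pos: [0.5277, -0.059, 0.5225]
orientation: [1.671, 2.656, 0.006]
force: [-0.1, 0.2, -0.3]
opening: 0.0003
the job is handed in; nothing more can be done
None
```

I hung the door, swung it shut and flipped the hook catch down over it, in that order. I handed the job in at 39.5 s with the gripper clear of everything.

- **Hanging:** I took the door from the rack by its top edge and lowered it onto both pins at about 90° open. It touched down within 1 mm of the seated height I had calculated.
- **Shutting:** I pushed the outer face slowly round its arc until it met the stop. That first push peaked at about 10 N.
- **Repeat pushes:** A single-picture check then read 0.9–1.5° open, so I pushed the door home gently three more times at 3–5 N. Releasing it very slowly left that reading unchanged.
- **Is it shut:** Using two pictures together puts the door within about 0.3° of shut. The free end hangs about 5 mm low from the play in the hinge, which explains the earlier reading.
- **Catch:** I pushed the strap forward and pressed it down to a firm stop at 10 N. The strap's measured height and the last wrist picture both fit fully down. The side picture was too coarse to tell 0 from about 0.1 rad.
- **Other things:** The other things looked undisturbed in the last pictures. I checked them only by eye.

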